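# Seat the sharpening stone's carrier on its locating pin

## Robot

A 6-joint arm with a two-finger parallel gripper is mounted at the origin on a cart in front of the work surface, level with it; the furniture and walls round the work are solid. World frame = base frame: x ahead of the robot, y to its left, z up, the work surface at z = 0. Lengths are in mm, angles in rad, forces in N, time in s.
With the tool pointing down it reaches from about 350 to 875 mm from the base axis. Payload 4.2 kg.
Tool frame: the origin (TCP) lies at the very end of the fingers, on their centre line; the grasp point (between the pads) lies 19 mm behind it (arm.tcp_to_grasp is the x of the grasp point in the tool frame, in mm); x points along the fingers, z is the direction in which the jaws open and shut, and the axes are right-handed (so a half turn about x gives the same grasp; the last joint's range is limited). The gripper opens to 85 mm and grips with 20 to 120 N. Pads are 22 mm wide; open, the fingers measure 114 mm over their backs; the gripper's body (76 mm by 85 mm) begins 54 mm behind the grasp point. The pads swing forward as they close: fully open they stand 13 mm farther back than shut.
Start: joints at [-0.917, 0.385, 0.008, 0, -1.194, -0.259], TCP at [240.403, -576.893, 231.312] pointing down, gripper open.
Joint ranges: [-3.14, 3.14], [-1.21, 2.06], [-1.07, 1.41], [-3.16, 2.05], [-2.99, -0.16], [-3.1, 3.1]. Speed limits (rad/s): [2.79, 2.79, 3.14, 3.14, 3.14, 3.14].

## Interface

Orientations are given as a unit quaternion [x, y, z, w].
In Python, from bench import status, get_image, job, arm gives the robot as it stands.
- The arm moves only by the tool apply_moves, never from a script. Its argument "targets" is text: rows parted by semicolons, each of 5 numbers parted by spaces: the shift along the tool's x, y, z in mm, then the turn about the tool's x in degrees, then the gripper's target within -1 to 1 (shut at 1, half-way at 0, fully open at -1). In form: dx dy dz spin hand; .... A call has 1 to 10 rows; each row is the pose to reach, as a shift and turn from the pose commanded when the call began, along the tool's axes at that moment; what a row does not reach only later rows make up. A row lasts 1/12 s, in which the tool goes at most 41.7 mm and 7.16 degrees, less where a joint would pass 70% of its speed; a pose out of reach is approached as far as the arm can. A call with a gripper value outside its range is refused whole. The fingers move at their own pace and stop on an object; the grip force is fixed at half the most. Time passes only in rows, so rows that repeat a pose let the fingers close. It gives the time, the measured TCP pose, the force and the opening at its end, in the units of the state.
- status.read_state(): the state, without advancing time (a new reading comes with each control period).
- get_image(name): name is "side" or "top"; returns a dict with "img" (384x512x3 uint8, red, green, blue), "mtx" (3x3 intrinsics, pixels), "world_from_camera" (4x4, takes a point from camera to world coordinates). Camera axes: x right, y down, z forward; pixel columns grow to the right and rows downward; lengths in mm; the calibration is good to about 2 mm. A picture is of the moment at which its call begins. There is no depth.
- job.job_done(): hands the job in, once; it reports no verdict.
The state is a dict: "clock": time; "joints": joint angles; "joint_vel": joint speeds; "joint_efforts": joint torques, N m; "position": TCP position; "ee_rot": TCP orientation; "contact_force": force on the tool from outside, world axes, zero at the start; "wrist_torque": the same for the moment, N m; "gripper_width": finger opening in mm.
Only numpy, scipy, OpenCV 4.12 (cv2) and the standard library are available. Lean on these libraries where they do the work, as an engineer would, in place of code of your own. Each camera call takes 0.05 s, during which the arm holds its last target.

## Task

Pick up the sharpening stone with its carrier plate and lay it gently in the channel of the fixed dock, nose towards the pin end, with the hole a little short of the pin so that the nose rests on top of the pin, and let go. Then nudge it gently along the channel until its hole drops over the pin and the plate lies flat on the bed, without ramming it against the pin. Leave the other things where they stand.

Things in the scene. Friction and masses are not known exactly. Their poses are not given: they have to be found in the camera images.
- stone_centre (a point): Centre of the two-tone sharpening stone, 44 (x) x 120 (y) x 26 (z) mm, fixed on the carrier plate; grasp it across its 44 mm width. y along the stone to the plate's nose (hole end), z up. 18 mm above the plate's underside. At each end of the stone stands a clip 4 mm thick, 36 wide, 10 high above the plate: outer faces 64 mm from this point. The plate's tail is 75 mm behind, its nose 145 mm ahead.
- carrier_hole (a point): Centre of the 16 mm round locating hole at the underside of the carrier plate, with the carrier's axes (y to the nose, z up). On the plate's centre line, 85 mm ahead of the stone's centre; 60 mm of plate lie ahead of it up to the nose.
- carrier: The loose stone carrier: plain steel plate 96 (x) x 220 (y) x 5 (z) mm with the stone on it, about 0.56 kg, may differ by a quarter. Origin: centre of the plate's underside; y to the nose, z up; the hole lies 50 mm ahead of the origin, the stone's centre 35 mm behind it.
- dock: The dock, a steel channel fixed to the table, 124 (x) x 270 (y) mm. Origin: centre of its underside; y along the channel towards the pin end, z up. Its flat bed lies 16 mm above the table. Side walls along the whole length, 99 mm apart (1.5 mm play each side of the carrier), upright to 13 mm above the bed, then flared outwards up to 22 mm above it. Both ends are open.
- pin_slot: Centre of the dark 12 x 52 mm slot in the dock's bed, at bed height, 65 mm from the dock's middle towards +y; axes as the dock's. In it stands the locating pin: 12 mm thick, 8 mm high above the bed, bevelled top, on the channel's centre line. It is clamped firm anywhere from 20 mm behind to 20 mm ahead (y) of the slot's centre; its exact place is not reported.
- dip_cup: Bystander, loose: small grey steel dip cup, 63 mm across, 36 mm high. Origin: centre of its underside.
- pepper: Bystander, loose: white pepper shaker, 47 mm across, 66 mm high. Origin: centre of its underside.
- label_roll: Bystander, loose: roll of white labels lying flat, 60 mm across, 25 mm high. Origin: centre of its underside.

How it is judged (in metres and radians):
On the way:
1. the carrier, let go, lies along the channel with its nose resting on top of the pin, hole not yet on it (z of carrier_hole in the frame of pin_slot between 0.0045 and 0.013 m and y of carrier_hole in the frame of pin_slot between -0.075 and 0.075 m and x of carrier_hole in the frame of pin_slot between -0.006 and 0.006 m and angle between the y axis of carrier_hole and the y axis of pin_slot, either way round below 0.06 rad and contact force between the fingers and carrier below 0.3 N and linear speed of carrier below 0.02 m/s), for 0.2 s.
At the end, for the whole second after the job is handed in: The carrier lies flat on the dock's bed (hole's underside within 3 mm of bed height, tilt under 0.025 rad), along the channel (within 0.06 rad, nose towards the pin end), its hole over the pin (within 25 mm of the slot's centre along it and 6 mm across), at rest (z of carrier_hole in the frame of pin_slot between -0.003 and 0.003 m and x of carrier_hole in the frame of pin_slot between -0.006 and 0.006 m and y of carrier_hole in the frame of pin_slot between -0.025 and 0.025 m and y of stone_centre in the frame of pin_slot below -0.05 m and angle between carrier_hole's own z axis and vertical below 0.025 rad and angle between the y axis of carrier_hole and the y axis of pin_slot, either way round below 0.06 rad and linear speed of carrier below 0.01 m/s); the robot touches nothing.
It fails at once if the carrier is rammed against the pin once its hole has dropped (over 12 N) (z of carrier_hole in the frame of pin_slot below 0.004 m and contact force between carrier and pin_slot above 12 N).
It fails at once if the carrier is pressed hard on the pin (over 25 N) (contact force between carrier and pin_slot above 25 N).
It fails at once if the carrier is slammed or pressed hard on the dock (over 60 N) (contact force between carrier and dock above 60 N).
It fails at once if a bystander is moved (over 20 mm) (distance of any of dip_cup, pepper, label_roll from where it was at the start of the episode above 0.02 m).
It also fails if it takes over 58 s, if anything falls off the work surface, if the arm or the gripper's body presses on something with over 40 N, if the wrist force passes 120 N, or if a joint passes its speed limit or range.

## Working session

There is one attempt and no reset: what is moved stays moved. The work goes in short steps, Python scripts to look and compute and a tool call to move; the robot and the scene stay as the last step left them, time stands still between calls to the robot, and variables do not carry over. Pictures are saved under pics/ and viewed, and the job is handed in when it is done.

Besides the shell and the picture viewer there is one more tool, called after ">>>" as name(argument=value, ...) on one line, values as JSON. apply_moves: Moves the arm, as the interface text tells. Its arguments: {"type":"object","properties":{"targets":{"type":"string"}},"required":["targets"]}

```bash
ls; mkdir -p pics
python3 - <<'E'
from bench import status,get_image,arm
import cv2,numpy as np
print(status.read_state()); print(arm.tcp_to_grasp)
for n in("top","side"):
    d=get_image(n); cv2.imwrite(f"pics/{n}0.png",d["img"][:,:,::-1]); np.savez(f"{n}0.npz",**d); print(n,d["mtx"],d["world_from_camera"])
E
```

```text
pics
{'clock': 0.0, 'joints': array([-9.17330736e-01,  3.85539001e-01,  6.65003551e-03, -5.02239871e-04,
       -1.19397570e+00, -2.58589896e-01]), 'joint_vel': array([ 7.16736006e-06, -1.13339560e-04,  4.16293092e-05,  1.54634999e-03,
       -9.67029356e-04, -1.28343889e-03]), 'joint_efforts': array([-3.13798428e-04, -3.92288804e+01,  1.88395053e+01,  4.18612406e+00,
       -4.66976737e-03,  1.12224930e-05]), 'position': array([ 240.23096459, -576.37099154,  230.24115757]), 'ee_rot': array([-0.58768975,  0.39186898,  0.5889669 ,  0.39265437]), 'contact_force': array([ 0.37590103, -0.16222297, -0.11733547]), 'wrist_torque': array([0.03213386, 0.01115671, 0.05995808]), 'gripper_width': 85.64465034608207}
-18.700000000000003
top [[445.29324126   0.         259.68466756]
 [  0.         445.29324126 191.13633128]
 [  0.           0.           1.        ]] [[-7.24136495e-03 -9.79331741e-01  2.02130909e-01  3.46520717e+02]
 [-9.99965903e-01  7.89416718e-03  2.42362950e-03 -3.97946480e+01]
 [-3.96919249e-03 -2.02106467e-01 -9.79355513e-01  1.14736362e+03]
 [ 0.00000000e+00  0.00000000e+00  0.00000000e+00  1.00000000e+00]]
side [[451.69074121   0.         256.62977509]
 [  0.         451.69074121 184.62869237]
 [  0.           0.           1.        ]] [[ 9.99607463e-01  2.96299404e-03 -2.78592969e-02  6.05387772e+02]
 [ 2.26078455e-02 -6.72616495e-01  7.39645818e-01 -7.84137702e+02]
 [-1.65470565e-02 -7.39985318e-01 -6.72419455e-01  7.25395704e+02]
 [ 0.00000000e+00  0.00000000e+00  0.00000000e+00  1.00000000e+00]]
```

View pics/top0.png

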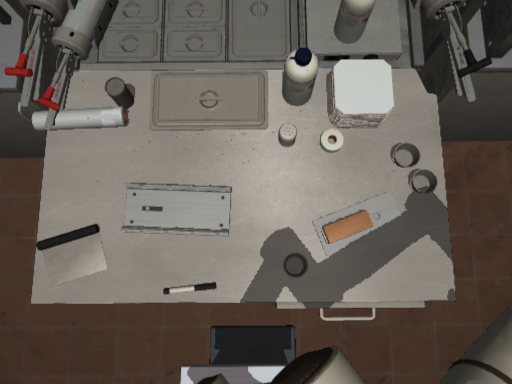

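View pics/side0.png

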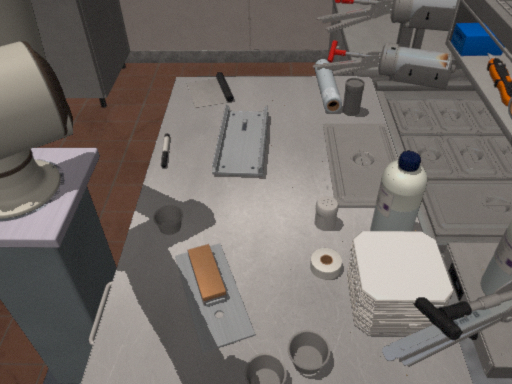

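The top view has the dock at about (177,209) with its dark slot at (152,208), so the pin end points to +y. The carrier is at about (357,223) with its nose to the right, so it must turn by nearly half a turn. I'll zoom in next and measure.

```bash
cat > h.py <<'E'
import numpy as np,cv2
def load(n):
    d=np.load(n+".npz"); return d["img"],d["mtx"],d["world_from_camera"]
def ray(uv,K,T,z):
    uv=np.atleast_2d(np.array(uv,float)); r=np.c_[(uv[:,0]-K[0,2])/K[0,0],(uv[:,1]-K[1,2])/K[1,1],np.ones(len(uv))]@T[:3,:3].T
    return T[:3,3]+r*((z-T[2,3])/r[:,2])[:,None]
def proj(P,K,T):
    P=np.atleast_2d(P); c=(P-T[:3,3])@T[:3,:3]; c=c@K.T; return c[:,:2]/c[:,2:]
def crop(img,x0,y0,w,h,s,fn):
    cv2.imwrite(fn,cv2.resize(img[y0:y0+h,x0:x0+w,::-1],None,fx=s,fy=s,interpolation=cv2.INTER_CUBIC))
E
python3 - <<'E'
from h import *
i,K,T=load("top0")
crop(i,110,170,135,80,5.9,"pics/dock.png"); crop(i,300,180,120,85,6.5,"pics/car.png")
j,K2,T2=load("side0"); crop(j,205,95,75,90,6.5,"pics/dside.png")
hsv=cv2.cvtColor(i,cv2.COLOR_RGB2HSV)
m=cv2.inRange(hsv,(3,90,60),(25,255,255)); m[:,:300]=0;m[:180]=0;m[260:]=0;m[:,420:]=0
c=max(cv2.findContours(m,0,2)[0],key=cv2.contourArea); print(cv2.minAreaRect(c)); 
w=ray(c[:,0,:],K,T,36)[:,:2].astype(np.float32); print("stone",cv2.minAreaRect(w))
E
```

```text
((347.4909973144531, 226.19921875), (17.572145462036133, 47.250450134277344), 68.62937927246094)
stone ((484.59234619140625, -256.5641784667969), (43.5711669921875, 119.46324920654297), 20.81440544128418)
```

```bash
sleep 1
```

```text
(no output)
```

View pics/dock.png

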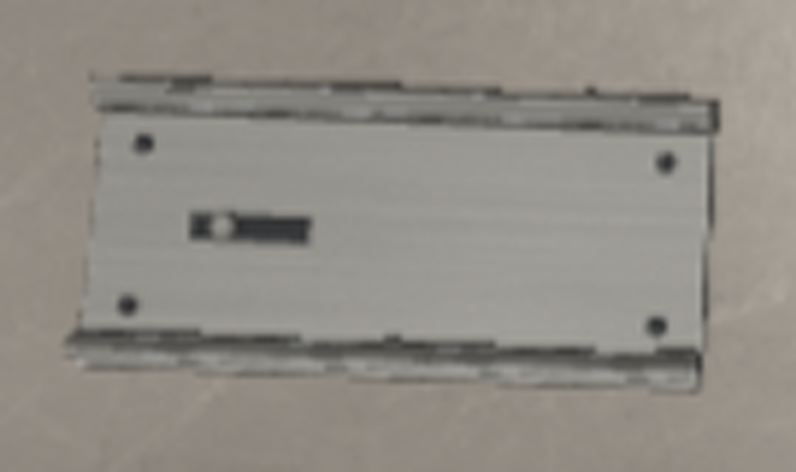

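View pics/car.png

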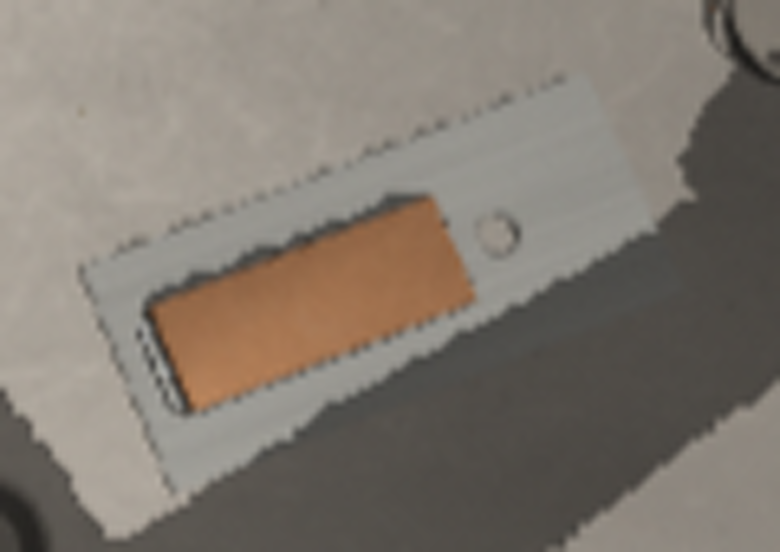

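View pics/dside.png

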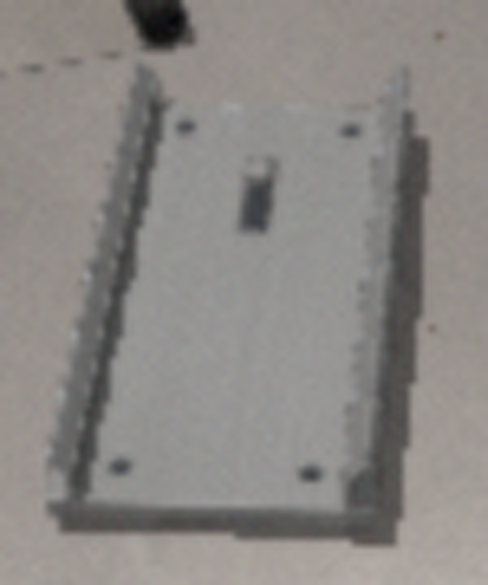

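The dock crop shows the slot from x≈190 to 310, with the light pin near its left end at (222,227) and four bed screws. The carrier crop shows the hole at (498,234). Next I'll compute poses from these points.

Run:
```python
from h import *
i,K,T=load("top0"); j,K2,T2=load("side0")
un=lambda p,x0,y0,s:(np.array(p,float)+.5)/s-.5+np.array([x0,y0])
sc=un([(143,143),(127,305),(666,162),(656,326)],110,170,5.9)
B=ray(sc,K,T,16); print(B.round(1)); 
a=B[:2].mean(0);b=B[2:].mean(0);print("screw mid",(a+b)/2,"axis yaw of +y",np.degrees(np.arctan2(*(a-b)[[1,0]])))
sl=ray(un([(191,212),(191,240),(310,217),(310,243)],110,170,5.9),K,T,16);print("slot",sl.round(1))
s2=un([(185,127),(350,131),(120,466),(310,473)],205,95,6.5);B2=ray(s2,K2,T2,16);print(B2.round(1))
print("pin top",ray(un([(222,225)],110,170,5.9),K,T,24))
print("pin side",ray(un([(260,166)],205,95,6.5),K2,T2,24))
s=un([(258,232),(257,175)],205,95,6.5);print("slot side",ray(s,K2,T2,16))
# bed ends
print("bed ends",ray(un([(95,225),(708,240)],110,170,5.9),K,T,16))
hsv=cv2.cvtColor(i,cv2.COLOR_RGB2HSV)
m=cv2.inRange(hsv,(3,90,60),(25,255,255)); m[:,:300]=0;m[:180]=0;m[260:]=0;m[:,420:]=0
c=max(cv2.findContours(m,0,2)[0],key=cv2.contourArea)
w=ray(c[:,0,:],K,T,31)[:,:2].astype(np.float32); print("stone",cv2.minAreaRect(w))
print("hole",ray(un([(498,234)],300,180,6.5),K,T,3))
cs=ray(un([(82,268),(575,78),(655,228),(175,493)],300,180,6.5),K,T,5);print("plate",cs.round(1),cs.mean(0))
hs=cv2.cvtColor(j,cv2.COLOR_RGB2HSV);m=cv2.inRange(hs,(3,120,60),(25,255,255));m[:240]=0;m[310:]=0;m[:,:180]=0;m[:,235:]=0
crop(j,165,235,100,115,5.2,"pics/cside.png")
```

```text
[[575.5 289.5  16. ]
 [503.8 292.9  16. ]
 [565.2  59.4  16. ]
 [492.9  63.1  16. ]]
screw mid [534.36877227 176.2405871   16.        ] axis yaw of +y 87.34885317416744
slot [[544.6 267.   16. ]
 [532.2 266.4  16. ]
 [542.  214.8  16. ]
 [530.5 214.4  16. ]]
[[502.6 292.   16. ]
 [574.4 288.7  16. ]
 [492.2  62.7  16. ]
 [563.9  58.8  16. ]]
pin top [[537.36400014 251.09673982  24.        ]]
pin side [[537.32032981 250.21563914  24.        ]]
slot side [[537.7596071  213.75964012  16.        ]
 [535.55346948 255.26899851  16.        ]]
bed ends [[539.16227857 308.70751642  16.        ]
 [530.41712057  40.78940681  16.        ]]
stone ((485.2135009765625, -257.5394287109375), (43.76719665527344, 120.00071716308594), 20.814382553100586)
hole [[ 515.59116628 -338.47191508    3.        ]]
plate [[ 503.  -172.     5. ]
 [ 578.4 -372.7    5. ]
 [ 517.2 -400.5    5. ]
 [ 414.1 -205.6    5. ]] [ 503.16024627 -287.71885792    5.        ]
```

View pics/cside.png

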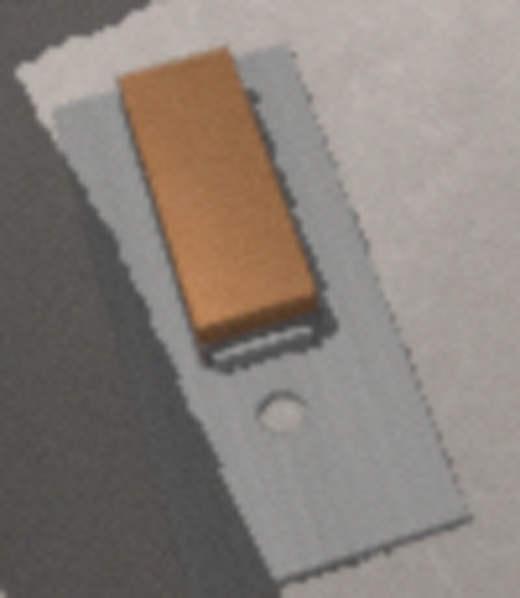

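The two views agree to within 1–2 mm:

| Item | Measured | Check |
|---|---|---|
| Stone | (485.2, −257.5), nose yaw −69.2° | size reads 43.8 × 120 mm, as given |
| Hole | (515.6, −338.5) | 86.5 mm from the stone centre (85 given) |
| Dock | yaw of +y is 87.35° | |
| Slot centre | about (537.4, 240.6) | |
| Pin | about (537.4, 250.7) | 10 mm ahead of slot centre |

Next I'll work out the moves.

```bash
cat >> h.py <<'E'
from scipy.spatial.transform import Rotation as R
def rel(s,P,zyaw=None):
    """shift in tool axes to world TCP P, spin (deg) to bring tool z to yaw (mod 180)"""
    r=R.from_quat(s["ee_rot"]); d=r.inv().apply(np.array(P)-s["position"])
    z=r.as_matrix()[:,2]; yz=np.degrees(np.arctan2(z[1],z[0]))
    sp=None if zyaw is None else -((zyaw-yz+90)%180-90)
    return d,sp,yz
E
python3 - <<'E'
from h import *
from bench import status
s=status.read_state(); print(R.from_quat(s["ee_rot"]).as_matrix().round(3))
f=np.array([np.cos(np.radians(-69.2)),np.sin(np.radians(-69.2))])
g=np.array([485.2,-257.5])+18*f; print(g)
print(rel(s,[g[0],g[1],100],20.8), "q1 pick",np.arctan2(g[1],g[0]))
print(s["clock"])
E
```

```text
[[-0.001 -0.923 -0.385]
 [ 0.002 -0.385  0.923]
 [-1.     0.     0.002]]
[ 491.59192532 -274.32686218]
(array([ 130.64562334, -348.22727814,  181.9486935 ]), np.float64(-88.18630442722107), np.float64(112.61369557277892)) q1 pick -0.5089932926088706
0.1
```

>>> apply_moves(targets="30 -100 50 20 -1;90 -348 182 92 -1;90 -348 182 92 -1;90 -348 182 92 -1;90 -348 182 92 -1;90 -348 182 92 -1;90 -348 182 92 -1;90 -348 182 92 -1;90 -348 182 92 -1;90 -348 182 92 -1")

```text
clock: 0.93
position: [482.9, -284.9, 144.0]
ee_rot: [-0.274, 0.652, 0.275, 0.652]
contact_force: [0.0, -0.1, 0.1]
gripper_width: 85.2
```

Run:
```python
from h import *
from bench import status
s=status.read_state()
print(s["clock"],s["position"],s["joints"],rel(s,[491.6,-274.3,100],20.8))
```

```text
0.9333 [ 482.91107652 -284.92787265  144.04531097] [-2.44090919e-01  3.55679040e-01 -2.73977537e-01 -1.05166662e-04
 -9.41673039e-01 -2.10024679e+00] (array([44.04323343,  1.18768248, 13.68289028]), np.float64(24.875799485302934), np.float64(45.67579948530294))
```

>>> apply_moves(targets="0 1 13 25 -1;0 1 13 25 -1;0 1 13 25 -1;0 1 13 25 -1;0 1 13 25 -1;0 1 13 25 -1")

```text
clock: 1.43
position: [490.3, -276.4, 144.3]
ee_rot: [-0.129, 0.695, 0.13, 0.695]
contact_force: [-1.0, 0.3, -0.6]
gripper_width: 85.5
```

Run:
```python
from h import *
from bench import status,get_image
s=status.read_state()
print(s["clock"],s["position"],s["joints"],rel(s,[491.6,-274.3,100],20.8))
d=get_image("side");np.savez("side1.npz",**d);crop(d["img"],120,150,180,200,3,"pics/s1.png")
d=get_image("top");np.savez("top1.npz",**d);crop(d["img"],290,150,140,120,5,"pics/t1.png")
```

```text
1.4333 [ 490.34734903 -276.42514487  144.28707076] [-2.25558473e-01  3.58960055e-01 -2.68060025e-01 -1.79998773e-04
 -9.44611685e-01 -2.54745753e+00] (array([44.28677487,  1.50525053,  1.96107223]), np.float64(0.3118490500581288), np.float64(21.111849050058122))
```

View pics/s1.png

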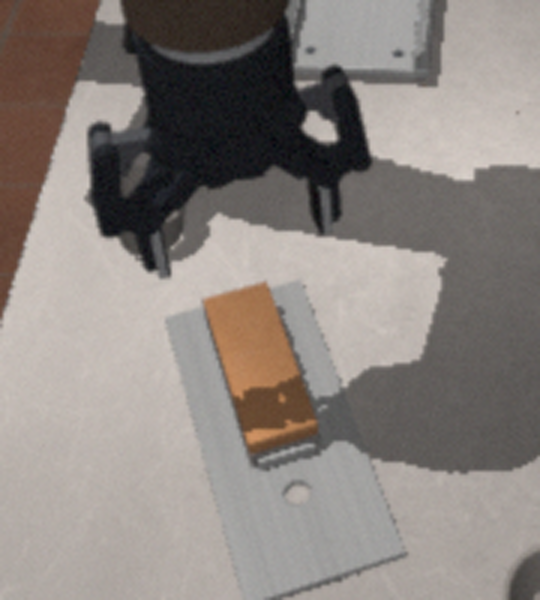

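View pics/t1.png

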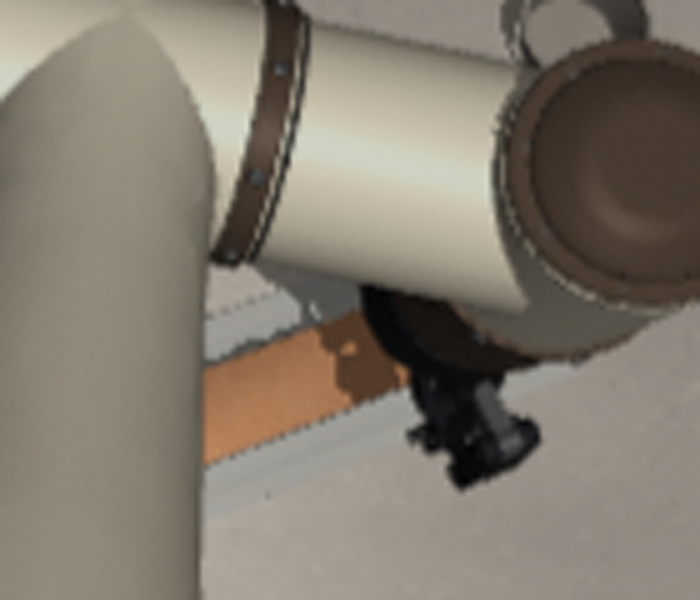

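The fingers straddle the stone with their tips at (162,272) and (325,230) in the side crop. I'll go down to TCP z of about 8.

>>> apply_moves(targets="35 1.5 2 0 -1;70 1.5 2 0 -1;100 1.5 2 0 -1;115 1.5 2 0 -1;125 1.5 2 0 -1;132 1.5 2 0 -1;136 1.5 2 0 -1;136 1.5 2 0 -1;136 1.5 2 0 -1")

```text
clock: 2.28
position: [492.7, -274.7, 9.6]
ee_rot: [-0.129, 0.695, 0.129, 0.696]
contact_force: [0.7, -0.4, -0.2]
gripper_width: 85.6
```

>>> apply_moves(targets="0 0 0 0 -0.1;0 0 0 0 0.1;0 0 0 0 0.3;0 0 0 0 0.5;0 0 0 0 0.6;0 0 0 0 0.6;0 0 0 0 0.6;0 0 0 0 0.6")

```text
clock: 2.95
position: [492.1, -274.6, 9.6]
ee_rot: [-0.129, 0.695, 0.129, 0.695]
contact_force: [-1.7, 0.7, 5.7]
gripper_width: 42.8
```

Run:
```python
from h import *
from bench import status,get_image
s=status.read_state()
print(s["clock"],s["position"],s["gripper_width"],s["contact_force"],s["wrist_torque"],rel(s,[491.6,-274.3,100],20.8))
d=get_image("side");crop(d["img"],120,200,160,150,4.5,"pics/s2.png")
```

```text
2.95 [ 492.1291558  -274.63609254    9.61212636] 42.788917068307065 [-1.72297641  0.74913053  5.72554227] [0.11293984 0.50530858 0.02603658] (array([-90.38833141,   0.44357227,  -0.33682687]), np.float64(0.23375287226787123), np.float64(21.033752872267865))
```

View pics/s2.png

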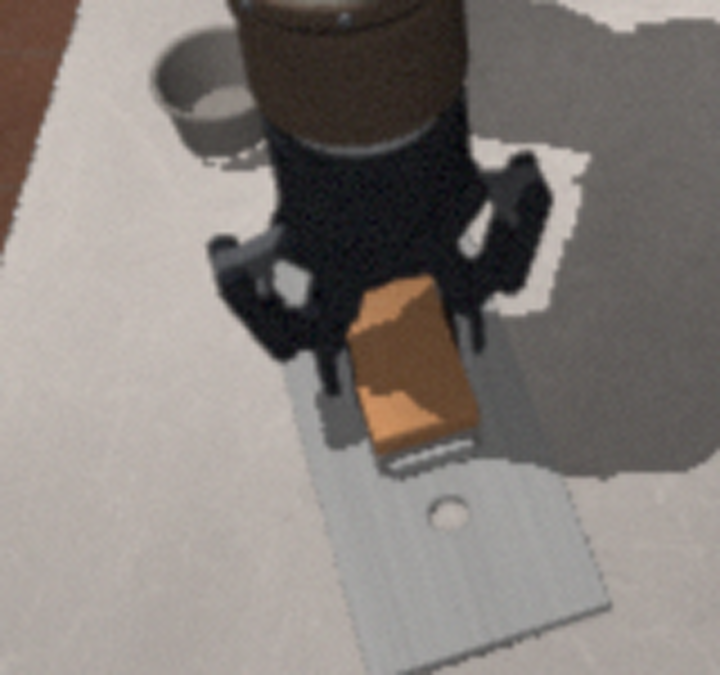

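It grips the stone at 42.8 mm opening, with about 6 N upward. I'll lift slowly and check the level.

>>> apply_moves(targets="0 0 0 0 0.6;-1 0 0 0 0.6;-3 0 0 0 0.6;-7 0 0 0 0.6;-14 0 0 0 0.6;-24 0 0 0 0.6;-38 0 0 0 0.6;-55 0 0 0 0.6;-70 0 0 0 0.6;-70 0 0 0 0.6")

```text
clock: 3.83
position: [494.3, -275.2, 82.7]
ee_rot: [-0.131, 0.693, 0.128, 0.698]
contact_force: [1.6, -0.3, -4.2]
gripper_width: 42.4
```

Run:
```python
from h import *
from bench import status,get_image
s=status.read_state()
print(s["clock"],s["position"],s["gripper_width"],s["contact_force"],s["wrist_torque"],s["joints"])
d=get_image("side");np.savez("side3.npz",**d);crop(d["img"],120,150,170,180,3.3,"pics/s3.png")
```

```text
3.8333 [ 494.3354454  -275.24156055   82.65242219] 42.365305205607214 [ 1.60137554 -0.27241356 -4.16523398] [-0.07253089 -0.22613841  0.0112467 ] [-2.21223071e-01  4.32916533e-01 -3.35618711e-01  1.24948133e-03
 -7.94493223e-01 -2.55366400e+00]
```

View pics/s3.png

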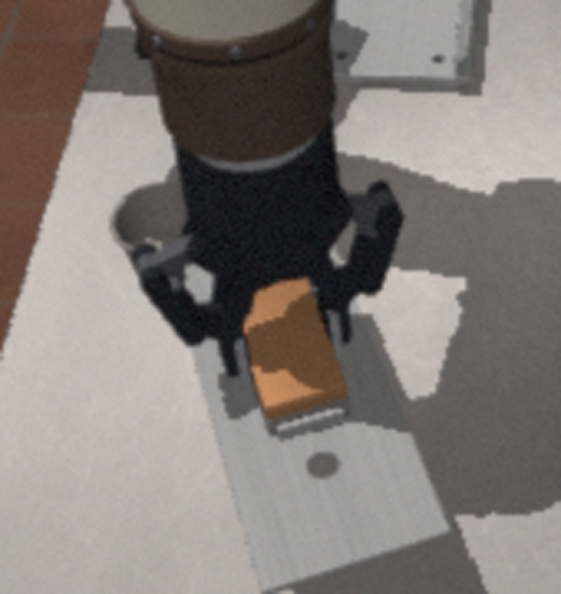

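>>> apply_moves(targets="-25 0 0 0 0.6;-25 0 0 0 0.6")

```text
clock: 4.05
position: [493.6, -275.2, 106.3]
ee_rot: [-0.13, 0.694, 0.128, 0.697]
contact_force: [1.6, -0.0, -4.8]
gripper_width: 42.8
```

Run:
```python
from h import *
from bench import status,get_image
s=status.read_state()
print(s["clock"],s["position"],s["contact_force"],s["wrist_torque"],rel(s,[533.3,161.8,110],177.35))
print(R.from_quat(s["ee_rot"]).as_matrix().round(4))
```

```text
4.05 [ 493.61674914 -275.16956486  106.32627676] [ 1.56383204 -0.04703229 -4.77685971] [-0.19476127 -0.34467376 -0.02046692] (array([ -4.45616961, 393.49855852, 194.08679565]), np.float64(23.71264964362723), np.float64(21.062649643627214))
[[ 0.0051 -0.3594  0.9332]
 [-0.0023  0.9332  0.3594]
 [-1.     -0.0039  0.004 ]]
```

>>> apply_moves(targets="0 8 4 -3 0.6;0 24 12 -9 0.6;0 42 21 -15 0.6;0 60 30 -22 0.6;0 78 38 -29 0.6;0 96 47 -36 0.6;0 114 56 -43 0.6;0 132 65 -50 0.6;0 150 74 -57 0.6;0 168 83 -64 0.6")

```text
clock: 4.88
position: [508.6, -86.8, 102.3]
ee_rot: [-0.479, 0.52, 0.48, 0.52]
contact_force: [0.2, -0.3, -5.0]
gripper_width: 42.4
```

Run:
```python
from h import *
from bench import status,get_image
s=status.read_state()
print(s["clock"],s["position"],s["contact_force"],s["wrist_torque"],s["joints"],rel(s,[533.3,161.8,110],177.35))
```

```text
4.8833 [508.60495442 -86.81618323 102.26808755] [ 0.16087904 -0.27112607 -4.97811335] [-0.01860421 -0.08278281  0.03005146] [ 1.45550054e-01  3.39141499e-01 -4.29714540e-01 -6.31953474e-04
 -8.03197408e-01 -1.79739113e+00] (array([ -7.69771391,  -4.36707105, 249.80253842]), np.float64(87.98131203369636), np.float64(85.33131203369635))
```

>>> apply_moves(targets="-1 0 20 -7 0.6;-2 -1 40 -14 0.6;-4 -2 60 -21 0.6;-5 -2 80 -28 0.6;-6 -2 100 -35 0.6;-8 -3 120 -42 0.6;-8 -3 140 -49 0.6;-8 -3 160 -56 0.6;-8 -3 178 -62 0.6;-8 -3 190 -66 0.6")

```text
clock: 5.72
position: [528.4, 102.7, 110.2]
ee_rot: [-0.685, 0.175, 0.685, 0.175]
contact_force: [0.3, -0.7, -5.2]
gripper_width: 42.9
```

Run:
```python
from h import *
from bench import status,get_image
s=status.read_state()
print(s["clock"],s["position"],s["contact_force"],s["wrist_torque"],s["joints"],rel(s,[533.3,161.8,110],177.35))
```

```text
5.7167 [528.43435626 102.74015009 110.24062311] [ 0.3313812  -0.70230239 -5.15979864] [-0.01675949 -0.06182336 -0.0620074 ] [ 4.93108565e-01  3.61437945e-01 -3.67579235e-01 -7.07471831e-04
 -8.42323080e-01 -9.93075906e-01] (array([  0.24933697, -54.15210117,  24.06836159]), np.float64(-26.023015835572238), np.float64(151.32698416442776))
```

>>> apply_moves(targets="0 -16 7 -7 0.6;0 -32 14 -14 0.6;0 -45 20 -20 0.6;0 -52 23 -24 0.6;0 -53 24 -26 0.6;0 -53 24 -26 0.6;0 -53 24 -26 0.6")

```text
clock: 6.3
position: [532.7, 159.0, 110.4]
ee_rot: [-0.706, 0.019, 0.707, 0.019]
contact_force: [-0.5, 0.4, -6.0]
gripper_width: 42.7
```

Run:
```python
from h import *
from bench import status,get_image
s=status.read_state()
print(s["clock"],s["position"],s["contact_force"],s["wrist_torque"],s["joints"],rel(s,[533.3,161.8,110],177.35))
for n in("top","side"):
    d=get_image(n);np.savez(n+"4.npz",**d)
    if n=="top":crop(d["img"],100,150,150,110,5,"pics/t4.png")
    else: crop(d["img"],190,60,110,140,4.2,"pics/s4.png")
```

```text
6.3 [532.70520982 158.9773065  110.35620696] [-0.50428099  0.38180162 -5.98473586] [-0.00938954  0.00073391 -0.0290247 ] [ 5.81361038e-01  3.87863102e-01 -3.23626760e-01 -5.24507479e-04
 -8.61218672e-01 -6.34262004e-01] (array([ 0.35310046, -2.85063543, -0.44435923]), np.float64(-0.4006446167512365), np.float64(176.94935538324876))
```

View pics/t4.png

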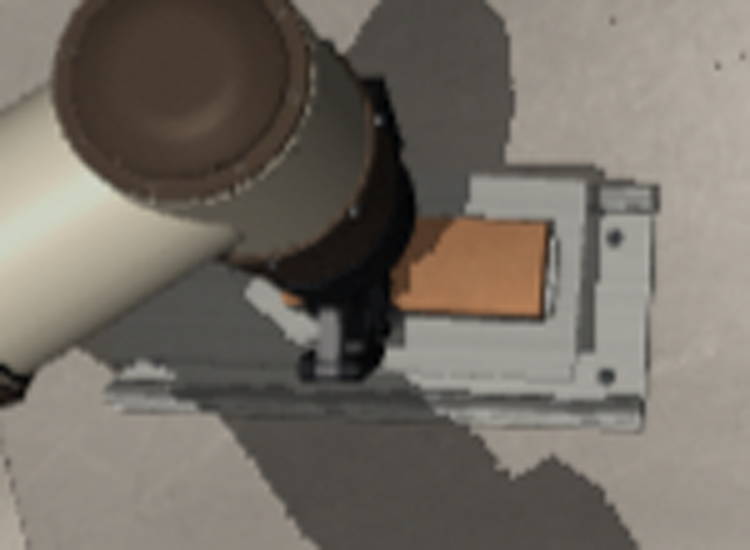

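View pics/s4.png

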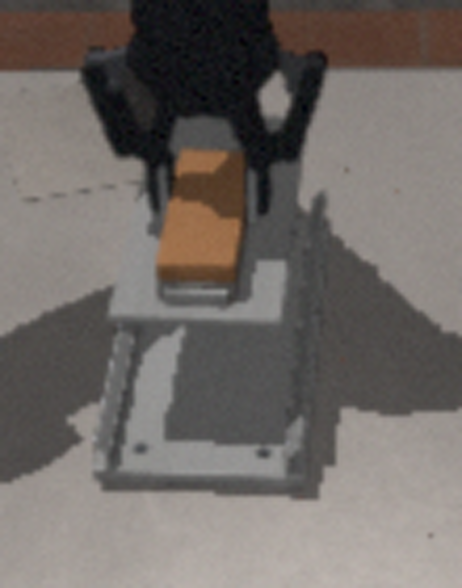

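The carrier hangs above the dock with its nose towards the pin. Its tail corners are near (590,178) and (576,380) in the top crop, and (110,318) and (283,321) in the side crop. I'll measure its lateral offset, yaw and tilt.

Run:
```python
from h import *
i,K,T=load("top4"); j,K2,T2=load("side4")
crop(i,205,165,35,70,8,"pics/a.png"); crop(j,205,110,65,35,12,"pics/b.png")
hsv=cv2.cvtColor(i,cv2.COLOR_RGB2HSV); m=cv2.inRange(hsv,(3,90,50),(25,255,255)); m[:, :180]=0;m[:190]=0;m[230:]=0;m[:,240:]=0
c=max(cv2.findContours(m,0,2)[0],key=cv2.contourArea); 
w=ray(c[:,0,:],K,T,131.5)[:,:2]; print(w[:,1].min())
# long edges at y range
for nm,sel in(("hi",max),("lo",min)):
    pts=[]
    for col in range(186,206):
        r=np.where(m[:,col])[0]
        if len(r): pts.append((col, r.min()-.5 if nm=="hi" else r.max()+.5))
    P=ray(pts,K,T,131.5); f=np.polyfit(P[:,1],P[:,0],1); print(nm,f,"x at y=110",np.polyval(f,110),P[:3].round(1))
# dock axis line
print("dock axis x at y=110:",529+10.65/230*(110-61.2)," slope",10.65/230)
```

```text
80.5430542155444
hi [8.03882567e-03 5.50870251e+02] x at y=110 551.7545223022994 [[552.  134.3 131.5]
 [551.9 132.  131.5]
 [551.9 129.7 131.5]]
lo [7.86416499e-03 5.06162679e+02] x at y=110 507.02773726741543 [[507.2 133.2 131.5]
 [507.2 130.8 131.5]
 [507.2 128.5 131.5]]
dock axis x at y=110: 531.2596521739131  slope 0.04630434782608696
```

View pics/a.png

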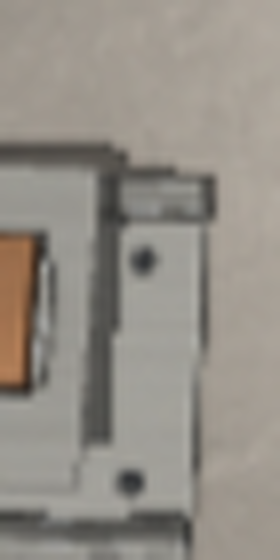

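View pics/b.png

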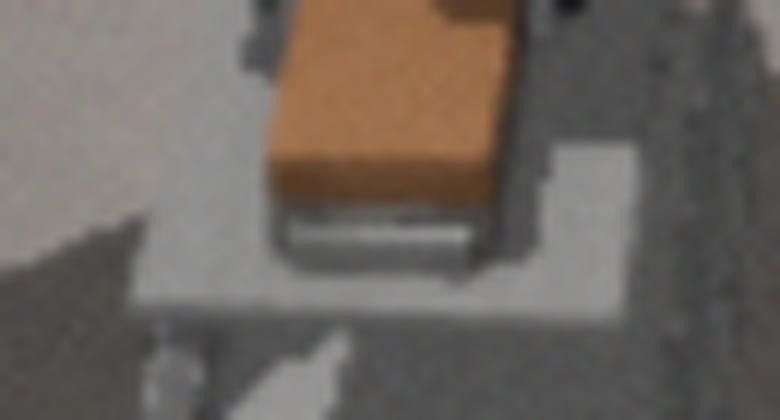

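Run:
```python
from h import *
i,K,T=load("top4"); j,K2,T2=load("side4")
un=lambda p,x0,y0,s:(np.array(p,float)+.5)/s-.5+np.array([x0,y0])
B=un([(133,303),(620,317),(270,157),(493,157)],205,110,12)
A=un([(74,490),(98,172),(30,390),(40,235)],205,165,8)
M=lambda K,T:K@np.linalg.inv(T)[:3]
# pairing: side left = low x = top-view lower
X=cv2.triangulatePoints(M(K,T),M(K2,T2),A.T,B[[0,1,2,3]].T);X=(X[:3]/X[3]).T;print("tri",X.round(1))
tail=(X[0]+X[1])/2; print("tail mid",tail,"width",np.linalg.norm(X[0]-X[1]),"yaw",np.degrees(np.arctan2(*(X[1]-X[0])[[1,0]]))+90)
st=(X[2]+X[3])/2; print("stone tail top mid",st,np.linalg.norm(X[2]-X[3]))
for p in(tail,st): print("dock axis x there",529+.0463*(p[1]-61.2), "carrier x",p[0])
print(ray(B[:2],K2,T2,106),ray(B[2:],K2,T2,131.7))
```

```text
tri [[479.7  71.5 104.2]
 [574.9  65.4 105.4]
 [506.3  82.  130.7]
 [550.5  79.3 132.9]]
tail mid [527.275933    68.47560015 104.76615108] width 95.40966181283966 yaw 86.33069940203754
stone tail top mid [528.41023365  80.67762943 131.80375386] 44.26433901789358
dock axis x there 529.3368602871053 carrier x 527.2759330037497
dock axis x there 529.9018142425795 carrier x 528.4102336482605
[[480.37664805  69.16896273 106.        ]
 [574.96378238  64.58383608 106.        ]] [[507.70354276  81.25030432 131.7       ]
 [550.6224213   81.18557802 131.7       ]]
```

The carrier is about 1.5 mm low in x and 0.4° off in yaw, and it is level. I'll correct that and go down to just above the flares.

>>> apply_moves(targets="5 -0.5 -1.5 -0.5 0.6;15 -0.5 -1.5 -0.5 0.6;28 -0.5 -1.5 -0.5 0.6;40 -0.5 -1.5 -0.5 0.6;50 -0.5 -1.5 -0.5 0.6;56 -0.5 -1.5 -0.5 0.6;58 -0.5 -1.5 -0.5 0.6;58 -0.5 -1.5 -0.5 0.6;58 -0.5 -1.5 -0.5 0.6")

```text
clock: 7.15
position: [535.4, 159.8, 53.9]
ee_rot: [0.707, -0.015, -0.707, -0.015]
contact_force: [0.3, 0.2, -6.1]
gripper_width: 42.3
```

Run:
```python
from h import *
from bench import status,get_image
s=status.read_state()
print(s["clock"],s["position"],s["contact_force"],s["wrist_torque"],rel(s,[533.3,161.8,110],177.35))
for n in("top","side"):
    d=get_image(n);np.savez(n+"5.npz",**d)
    if n=="top":crop(d["img"],110,165,130,80,6,"pics/t5.png")
    else: crop(d["img"],205,90,75,95,6,"pics/s5.png")
```

```text
7.15 [535.36319486 159.75907087  53.94817003] [ 0.26139216  0.2447962  -6.10076508] [ 0.06533117 -0.0302431   0.0329773 ] (array([-56.05294324,  -1.96798812,   2.10342196]), np.float64(0.1706319468383981), np.float64(177.5206319468384))
```

View pics/t5.png

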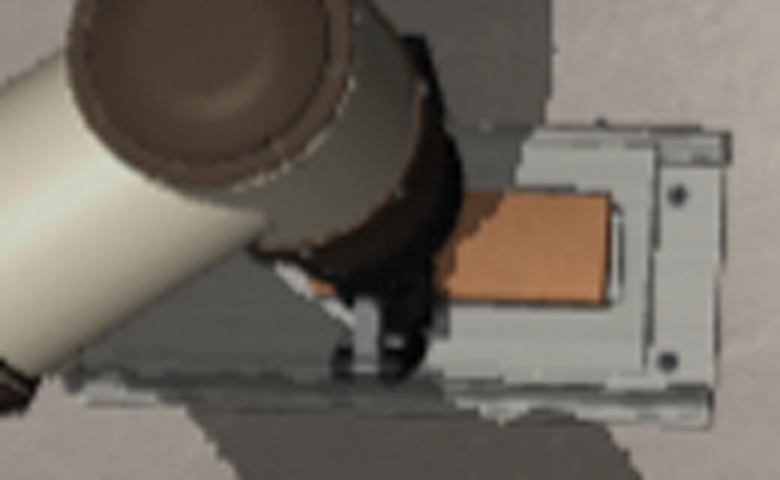

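View pics/s5.png

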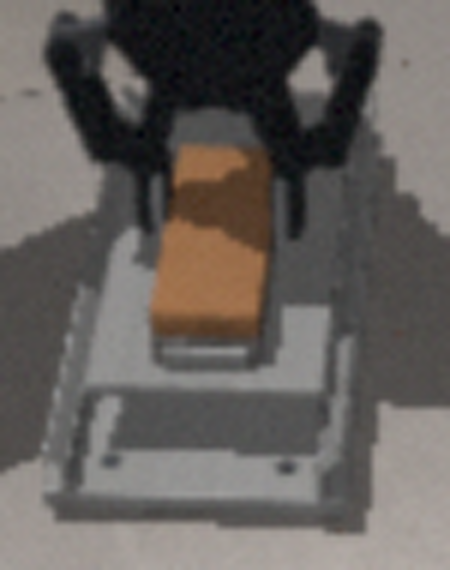

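The carrier sits between the walls above the flares. Its tail corners are at (645,371) and (656,148) in the top crop, and (88,388) and (328,392) in the side crop.

Run:
```python
from h import *
i,K,T=load("top5"); j,K2,T2=load("side5")
un=lambda p,x0,y0,s:(np.array(p,float)+.5)/s-.5+np.array([x0,y0])
A=un([(645,371),(656,148),(608,302),(610,195)],110,165,6);B=un([(88,388),(328,391),(153,320),(263,320)],205,90,6)
M=lambda K,T:K@np.linalg.inv(T)[:3]
X=cv2.triangulatePoints(M(K,T),M(K2,T2),A.T,B.T);X=(X[:3]/X[3]).T;print(X.round(1))
for a,b,z in((0,1,49.3),(2,3,75.3)):
  for nm,Y in(("tri",X[[a,b]]),("top",ray(A[[a,b]],K,T,z)),("side",ray(B[[a,b]],K2,T2,z))):
    m=Y.mean(0); print(nm,m.round(1),"w",np.linalg.norm(Y[1]-Y[0]).round(1),"lat off",(m[0]-(529+.0463*(m[1]-61.2))).round(2),"yaw",np.degrees(np.arctan2(*(Y[1]-Y[0])[[1,0]])).round(2)+90)
crop(i,180,180,65,60,11,"pics/c.png")
```

```text
[[484.8  69.2  48.3]
 [580.1  66.   49. ]
 [510.7  82.4  72.3]
 [554.9  82.2  72.5]]
tri [532.4  67.6  48.7] w 95.4 lat off 3.14 yaw 88.05
top [531.8  67.4  49.3] w 94.2 lat off 2.49 yaw 87.88
side [533.   67.1  49.3] w 96.4 lat off 3.77 yaw 88.96
tri [532.8  82.3  72.4] w 44.1 lat off 2.83 yaw 89.7
top [531.8  81.8  75.3] w 44.2 lat off 1.81 yaw 89.79
side [533.6  78.7  75.3] w 43.8 lat off 3.82 yaw 90.04
```

View pics/c.png

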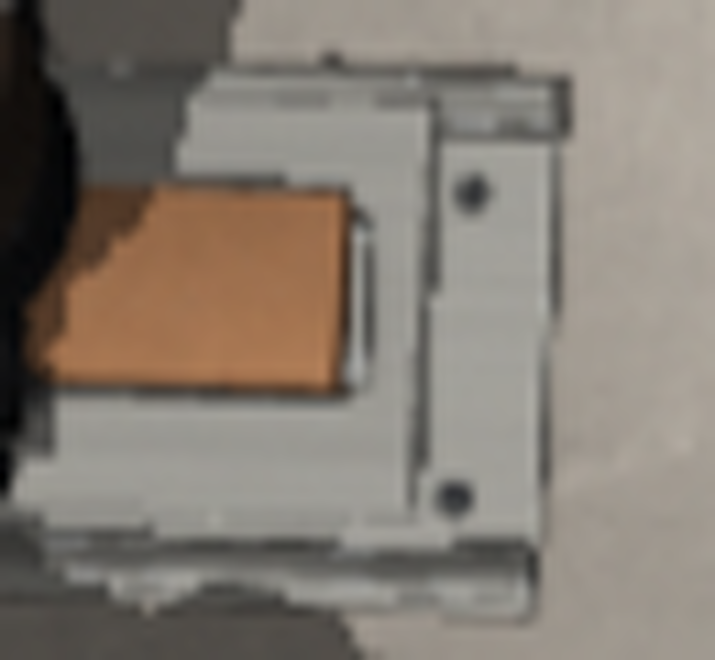

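>>> apply_moves(targets="0 0 1 0.1 0.6;0 0 2 0.2 0.6;3 0 2 0.2 0.6;6 0 2.1 0.2 0.6;8 0 2.1 0.2 0.6;8 0 2.1 0.2 0.6;8 0 2.1 0.2 0.6")

```text
clock: 7.83
position: [532.7, 159.6, 45.3]
ee_rot: [-0.707, 0.017, 0.707, 0.016]
contact_force: [-0.3, 0.1, -4.4]
gripper_width: 42.8
```

```bash
cat > chk.py <<'E'
import sys
from h import *
from bench import status,get_image
s=status.read_state()
p=s["position"];print(s["clock"],p.round(2),s["contact_force"].round(2),s["wrist_torque"].round(3),s["gripper_width"].round(1),"lat",(p[0]-(529+.0463*(p[1]-61.2))).round(2),"zyaw",rel(s,p,177.35)[1:])
print(R.from_quat(s["ee_rot"]).as_matrix()[:,0].round(4))
n=sys.argv[1]
for c in("top","side"):
    d=get_image(c);np.savez(c+n+".npz",**d)
    if c=="top":crop(d["img"],110,165,130,80,6,f"pics/t{n}.png")
    else: crop(d["img"],205,90,75,95,6,f"pics/s{n}.png")
E
python3 chk.py 6
```

```text
Traceback (most recent call last):
  File "chk.py", line 5, in <module>
    p=s["position"];print(s["clock"],p.round(2),s["contact_force"].round(2),s["wrist_torque"].round(3),s["gripper_width"].round(1),"lat",(p[0]-(529+.0463*(p[1]-61.2))).round(2),"zyaw",rel(s,p,177.35)[1:])
                                                                                                       ^^^^^^^^^^^^^^^^^^^^^^^^
AttributeError: 'float' object has no attribute 'round'
```

```bash
sed -i 's/s\["gripper_width"\].round(1)/round(s["gripper_width"],1)/' chk.py; python3 chk.py 6
```

```text
7.8333 [532.69 159.57  45.33] [-0.25  0.13 -4.45] [ 0.039  0.02  -0.02 ] 42.8 lat -0.87 zyaw (np.float64(-0.03647509537651672), np.float64(177.31352490462348))
[-6.e-04 -4.e-04 -1.e+00]
```

```bash
sleep 1
```

```text
(no output)
```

View pics/t6.png

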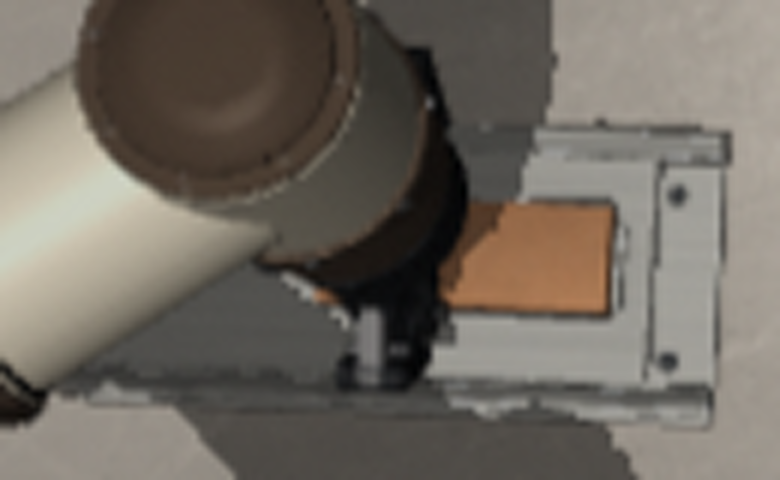

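View pics/s6.png

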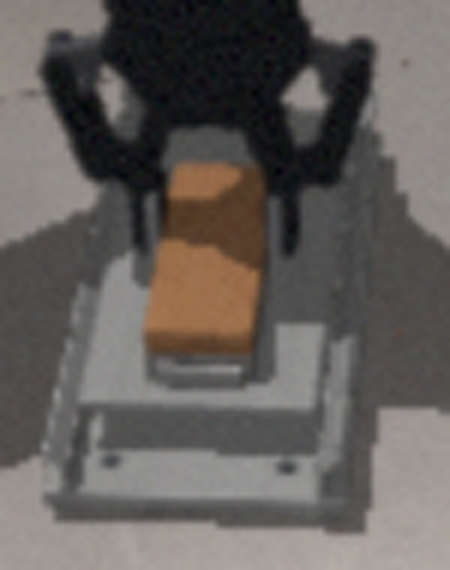

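>>> apply_moves(targets="1 0 -0.4 0 0.6;2 0 -0.7 0 0.6;3 0 -0.7 0 0.6;4 0 -0.7 0 0.6;5 0 -0.7 0 0.6;5 0 -0.7 0 0.6")

```text
clock: 8.43
position: [533.3, 159.5, 40.4]
ee_rot: [-0.707, 0.017, 0.707, 0.017]
contact_force: [-0.2, -0.1, -5.1]
gripper_width: 42.8
```

```bash
python3 chk.py 7
python3 - <<'E'
from h import *
i,K,T=load("top6"); j,K2,T2=load("side6")
un=lambda p,x0,y0,s:(np.array(p,float)+.5)/s-.5+np.array([x0,y0])
A=un([(643,383),(657,162),(608,314),(612,204)],110,165,6);B=un([(80,402),(322,407),(145,336),(253,336)],205,90,6)
for a,b,z in((0,1,40.7),(2,3,66.7)):
  for nm,Y in(("top",ray(A[[a,b]],K,T,z)),("side",ray(B[[a,b]],K2,T2,z))):
    m=Y.mean(0); print(nm,m.round(1),"w",np.linalg.norm(Y[1]-Y[0]).round(1),"lat off",(m[0]-(529+.0463*(m[1]-61.2))).round(2))
E
```

```text
8.4333 [533.32 159.53  40.37] [-0.18 -0.09 -5.09] [ 0.018 -0.003 -0.02 ] 42.8 lat -0.23 zyaw (np.float64(-0.046367623512509226), np.float64(177.30363237648749))
[-5.e-04 -3.e-04 -1.e+00]
top [527.7  68.4  40.7] w 93.9 lat off -1.63
side [529.8  68.2  40.7] w 97.9 lat off 0.45
top [528.9  82.3  66.7] w 45.7 lat off -1.09
side [529.6  79.5  66.7] w 43.3 lat off -0.23
```

View pics/s7.png

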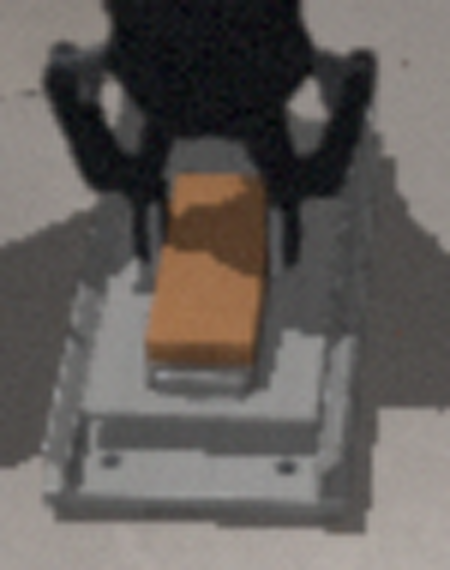

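The plate is centred to about 0.5 mm with no side force. Going down further.

>>> apply_moves(targets="1 0 0 0 0.6;2 0 0 0 0.6;3 0 0 0 0.6;4 0 0 0 0.6;4.5 0 0 0 0.6;4.5 0 0 0 0.6")

```text
clock: 9.03
position: [533.4, 159.6, 36.0]
ee_rot: [-0.707, 0.017, 0.707, 0.017]
contact_force: [-0.1, 0.6, -5.3]
gripper_width: 42.5
```

>>> apply_moves(targets="0.5 0 0 0 0.6;1 0 0 0 0.6;1.5 0 0 0 0.6;1.5 0 0 0 0.6")

```text
clock: 9.37
position: [533.4, 159.6, 34.6]
ee_rot: [-0.707, 0.017, 0.707, 0.017]
contact_force: [0.3, 0.6, -5.5]
gripper_width: 43.0
```

>>> apply_moves(targets="0.5 0 0 0 0.6;1 0 0 0 0.6;1 0 0 0 0.6")

```text
clock: 9.62
position: [533.5, 159.6, 33.6]
ee_rot: [0.707, -0.017, -0.707, -0.017]
contact_force: [-0.1, -0.3, -6.2]
gripper_width: 42.8
```

>>> apply_moves(targets="0.5 0 0 0 0.6;1 0 0 0 0.6;1 0 0 0 0.6")

```text
clock: 9.87
position: [533.6, 159.6, 33.0]
ee_rot: [0.707, -0.017, -0.707, -0.017]
contact_force: [-0.8, -1.2, -1.9]
gripper_width: 42.9
```

>>> apply_moves(targets="0.3 0 0 0 0.6;0.6 0 0 0 0.6;0.6 0 0 0 0.6")

```text
clock: 10.12
position: [533.6, 159.5, 32.5]
ee_rot: [0.707, -0.017, -0.707, -0.017]
contact_force: [-1.5, -2.2, 0.4]
gripper_width: 42.4
```

Contact with the pin came at TCP z≈33.2, as predicted. I'll keep easing down so the plate pivots in the pads until the tail lies on the bed.

>>> apply_moves(targets="0.3 0 0 0 0.6;0.6 0 0 0 0.6;0.6 0 0 0 0.6")

```text
clock: 10.37
position: [533.6, 159.4, 32.0]
ee_rot: [0.707, -0.017, -0.707, -0.017]
contact_force: [-1.8, -3.7, 2.7]
gripper_width: 42.6
```

>>> apply_moves(targets="0.3 0 0 0 0.6;0.6 0 0 0 0.6;0.6 0 0 0 0.6")

```text
clock: 10.62
position: [533.6, 159.4, 31.0]
ee_rot: [0.707, -0.017, -0.707, -0.017]
contact_force: [-1.6, -4.1, 2.5]
gripper_width: 42.7
```

>>> apply_moves(targets="0.3 0 0 0 0.6;0.6 0 0 0 0.6;0.6 0 0 0 0.6")

```text
clock: 10.87
position: [533.6, 159.5, 30.3]
ee_rot: [0.707, -0.017, -0.707, -0.017]
contact_force: [-0.5, -5.0, 2.2]
gripper_width: 42.6
```

>>> apply_moves(targets="0.3 0 0 0 0.6;0.5 0 0 0 0.6;0.5 0 0 0 0.6")

```text
clock: 11.12
position: [533.7, 159.4, 30.0]
ee_rot: [0.707, -0.017, -0.707, -0.017]
contact_force: [-1.7, -5.7, 4.2]
gripper_width: 42.7
```

```bash
python3 chk.py 8
```

```text
11.1167 [533.68 159.43  29.99] [-1.66 -5.75  4.2 ] [-0.784  0.389  0.116] 42.7 lat 0.13 zyaw (np.float64(-0.04247362041880365), np.float64(177.3075263795812))
[ 2.e-04 -2.e-04 -1.e+00]
```

View pics/s8.png

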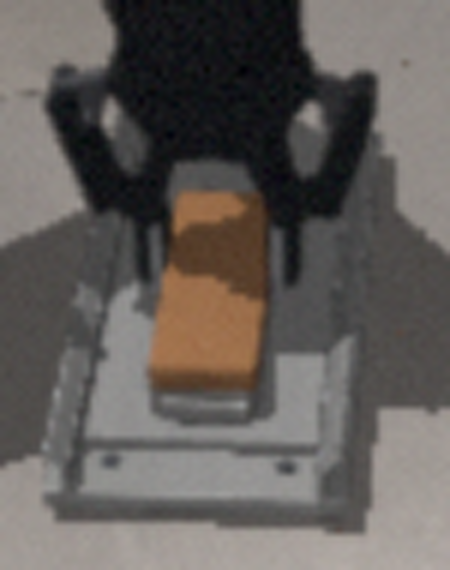

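The tail is about 0.6 mm above the bed by calculation. I'll lower it a touch, then release with a partial opening so the fingers clear the walls.

>>> apply_moves(targets="0.3 0 0 0 0.6;0.5 0 0 0 0.6;0.5 0 0 0 0.3;0.5 0 0 0 0;0.5 0 0 0 -0.1;0.5 0 0 0 -0.2;0.5 0 0 0 -0.3;0.5 0 0 0 -0.3;0.5 0 0 0 -0.3")

```text
clock: 11.97
position: [533.7, 160.1, 29.1]
ee_rot: [0.707, -0.016, -0.707, -0.017]
contact_force: [-0.2, -0.7, -0.6]
gripper_width: 55.6
```

```bash
python3 chk.py 9
```

```text
11.9667 [533.69 160.07  29.14] [-0.2  -0.69 -0.59] [0.002 0.031 0.009] 55.6 lat 0.11 zyaw (np.float64(-0.01592252901795632), np.float64(177.33407747098204))
[ 3.e-04  2.e-04 -1.e+00]
```

View pics/s9.png

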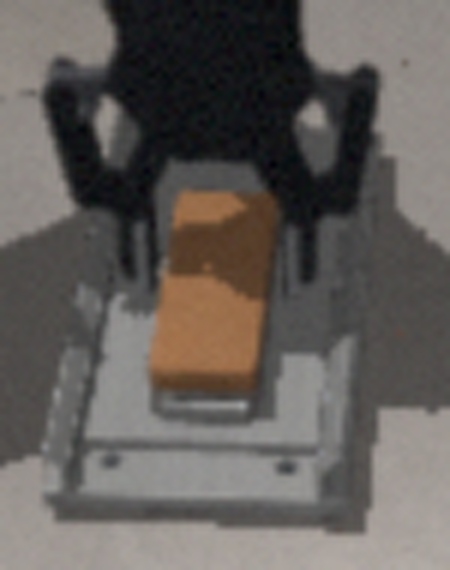

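Released, with no tool force. I'll lift off and look at how it rests.

>>> apply_moves(targets="-3 0 0 0 -0.3;-9 0 0 0 -0.3;-20 0 0 0 -0.3;-38 0 0 0 -0.3;-60 0 0 0 -0.3;-60 35 0 0 0.3;-60 70 0 0 0.8;-60 105 0 0 1;-60 125 0 0 1;-60 125 0 0 1")

```text
clock: 12.9
position: [526.8, 31.6, 89.9]
ee_rot: [-0.707, 0.018, 0.707, 0.018]
contact_force: [0.6, -0.3, -0.6]
gripper_width: -0.1
```

```bash
python3 chk.py 10
```

```text
12.9 [526.76  31.61  89.86] [ 0.57 -0.29 -0.62] [ 0.032 -0.02   0.031] -0.1 lat -0.87 zyaw (np.float64(-0.2889100220677392), np.float64(177.06108997793226))
[-5.e-04 -1.e-04 -1.e+00]
```

View pics/s10.png

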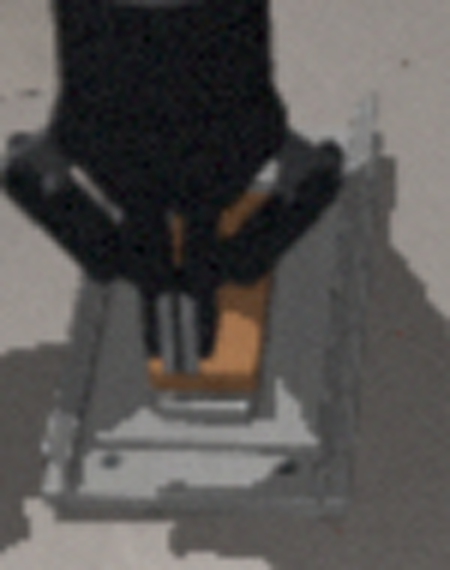

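View pics/t10.png

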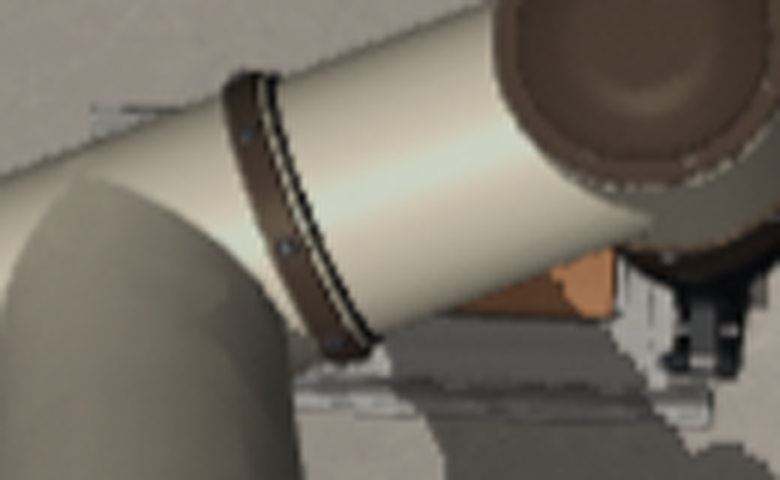

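The arm hides the nose, but the carrier rests in the channel. I'll lower the closed fingers behind the tail clip to TCP z≈27 and push along the channel.

>>> apply_moves(targets="15 0 -0.5 0 1;32 0 -1 0 1;46 0 -1 0 1;56 0 -1 0 1;61 0 -1 0 1;63 0 -1 0 1;63 0 -1 0 1;63 0 -1 0 1")

```text
clock: 13.67
position: [529.2, 35.2, 26.8]
ee_rot: [0.707, -0.016, -0.707, -0.016]
contact_force: [-0.4, -0.1, 0.5]
gripper_width: 0.2
```

```bash
python3 chk.py 11
```

```text
13.6667 [529.22  35.15  26.8 ] [-0.38 -0.13  0.49] [0.014 0.008 0.005] 0.2 lat 1.43 zyaw (np.float64(-0.005341742534966443), np.float64(177.34465825746503))
[ 1.2e-03  3.0e-04 -1.0e+00]
```

View pics/s11.png

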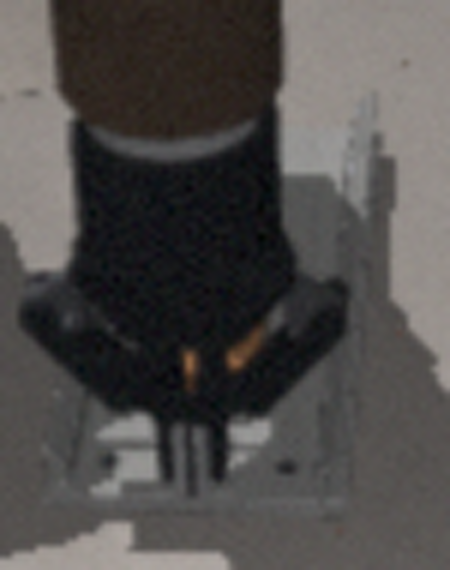

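View pics/t11.png

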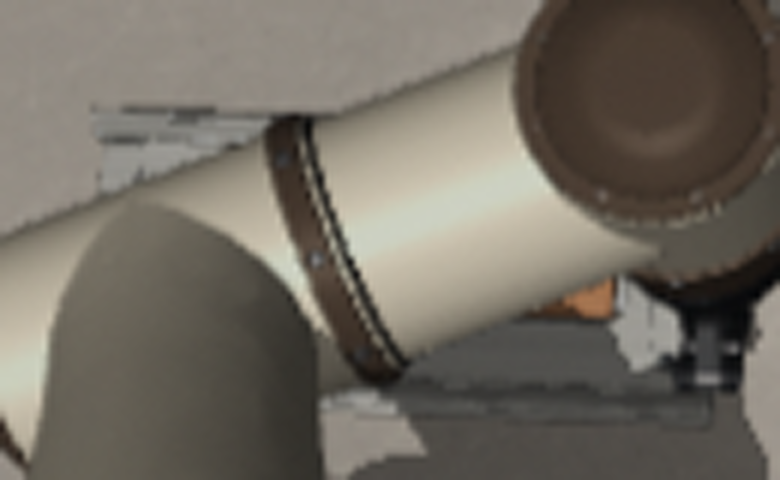

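>>> apply_moves(targets="0 -5 0.7 0 1;0 -11 0.7 0 1;0 -17 0.7 0 1;0 -22 0.7 0 1;0 -25 0.7 0 1;0 -26 0.7 0 1;0 -26 0.7 0 1;0 -26 0.7 0 1")

```text
clock: 14.43
position: [529.1, 60.8, 26.2]
ee_rot: [-0.707, 0.017, 0.707, 0.017]
contact_force: [0.0, -0.0, 0.0]
gripper_width: 0.0
```

>>> apply_moves(targets="0 -1 0 0 1;0 -2 0 0 1;0 -3 0 0 1;0 -3 0 0 1")

```text
clock: 14.77
position: [529.4, 63.8, 26.3]
ee_rot: [0.707, -0.017, -0.707, -0.017]
contact_force: [0.6, -0.0, 0.1]
gripper_width: -0.3
```

>>> apply_moves(targets="0 -1 0 0 1;0 -2 0 0 1;0 -3 0 0 1;0 -3 0 0 1")

```text
clock: 15.1
position: [529.5, 66.9, 26.3]
ee_rot: [0.707, -0.017, -0.707, -0.017]
contact_force: [-0.8, -0.7, 0.6]
gripper_width: 0.0
```

>>> apply_moves(targets="0 -1 0 0 1;0 -2 0 0 1;0 -3 0 0 1;0 -3 0 0 1")

```text
clock: 15.43
position: [529.2, 69.1, 26.2]
ee_rot: [-0.707, 0.017, 0.707, 0.016]
contact_force: [1.2, -2.9, 0.9]
gripper_width: -0.2
```

>>> apply_moves(targets="0 -1 0 0 1;0 -2 0 0 1;0 -3 0 0 1;0 -3 0 0 1")

```text
clock: 15.77
position: [529.2, 72.3, 26.2]
ee_rot: [-0.706, 0.017, 0.707, 0.016]
contact_force: [-0.3, -4.3, 1.4]
gripper_width: 0.1
```

```bash
python3 chk.py 12
```

```text
15.7667 [529.22  72.33  26.2 ] [-0.26 -4.26  1.43] [-1.351  0.186 -0.003] 0.1 lat -0.3 zyaw (np.float64(-0.046986486432132324), np.float64(177.30301351356786))
[-1.2e-03 -7.0e-04 -1.0e+00]
```

View pics/s12.png

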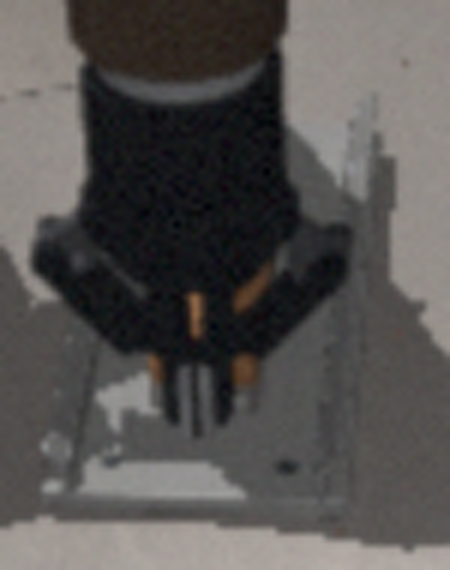

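Contact came at TCP y≈67.5, as expected, and it slides at about 4 N. The drop should come near TCP y≈91. Continuing.

>>> apply_moves(targets="0 -1 0 0 1;0 -2 0 0 1;0 -3 0 0 1;0 -4 0 0 1;0 -4 0 0 1")

```text
clock: 16.28
position: [529.7, 76.6, 26.2]
ee_rot: [-0.707, 0.017, 0.707, 0.017]
contact_force: [-0.2, -4.8, 1.8]
gripper_width: -0.2
```

>>> apply_moves(targets="0 -1 0 0 1;0 -2 0 0 1;0 -3 0 0 1;0 -4 0 0 1;0 -4 0 0 1")

```text
clock: 16.7
position: [530.0, 80.8, 26.2]
ee_rot: [-0.707, 0.017, 0.707, 0.017]
contact_force: [-0.9, -3.7, 1.4]
gripper_width: 0.1
```

>>> apply_moves(targets="0 -0.7 0 0 1;0 -1.4 0 0 1;0 -2 0 0 1;0 -2 0 0 1")

```text
clock: 17.03
position: [530.2, 82.9, 26.2]
ee_rot: [0.707, -0.017, -0.707, -0.017]
contact_force: [-0.5, -4.2, 1.2]
gripper_width: -0.0
```

```bash
python3 chk.py 13
```

```text
17.0333 [530.22  82.85  26.23] [-0.53 -4.24  1.23] [-1.133  0.073  0.021] -0.0 lat 0.22 zyaw (np.float64(-0.035853721449399245), np.float64(177.3141462785506))
[ 0.e+00  1.e-04 -1.e+00]
```

View pics/s13.png

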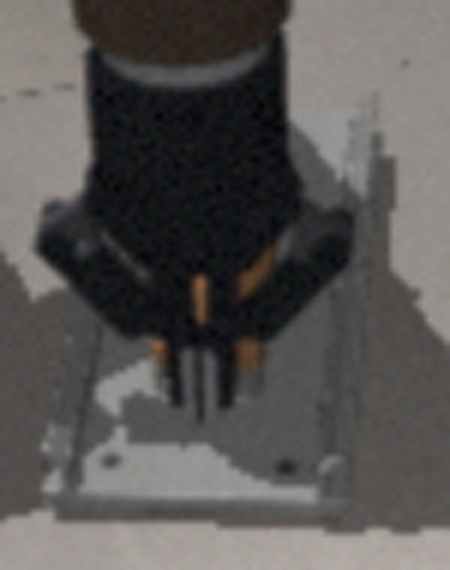

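View pics/t13.png

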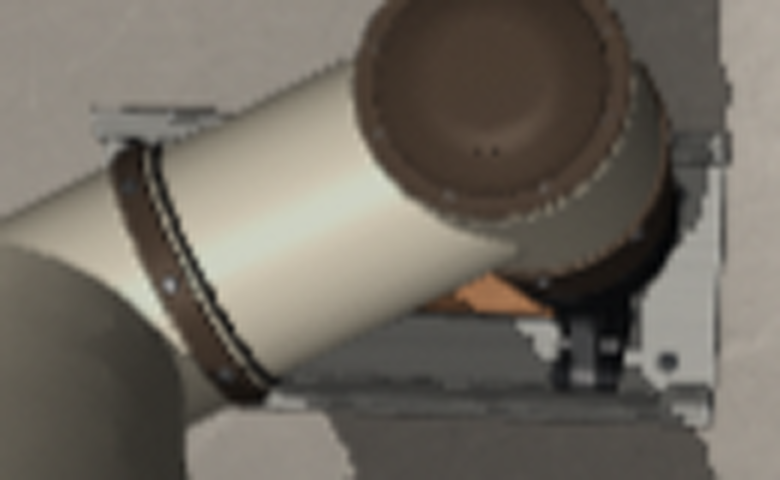

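>>> apply_moves(targets="0 -0.5 0 0 1;0 -1 0 0 1;0 -1.5 0 0 1;0 -2 0 0 1;0 -2 0 0 1")

```text
clock: 17.55
position: [530.3, 84.8, 26.2]
ee_rot: [0.707, -0.017, -0.707, -0.017]
contact_force: [0.0, -4.3, 1.2]
gripper_width: -0.0
```

>>> apply_moves(targets="0 -0.5 0 0 1;0 -1 0 0 1;0 -1 0 0 1")

```text
clock: 17.8
position: [530.3, 85.8, 26.2]
ee_rot: [0.707, -0.017, -0.707, -0.017]
contact_force: [-0.9, -5.1, 0.4]
gripper_width: -0.0
```

>>> apply_moves(targets="0 -0.5 0 0 1;0 -1 0 0 1;0 -1 0 0 1")

```text
clock: 18.05
position: [530.8, 87.5, 26.3]
ee_rot: [0.707, -0.016, -0.707, -0.017]
contact_force: [0.1, 0.1, 0.3]
gripper_width: -0.0
```

>>> apply_moves(targets="0 -0.5 0 0 1;0 -1 0 0 1;0 -1 0 0 1")

```text
clock: 18.3
position: [530.8, 88.2, 26.3]
ee_rot: [0.707, -0.016, -0.707, -0.017]
contact_force: [-0.1, 0.4, 0.4]
gripper_width: 0.0
```

The push force fell from 5 N to 0 near TCP y≈87, so the hole has probably dropped. I'll back off, lift clear and look.

>>> apply_moves(targets="0 3 0 0 1;0 10 0 0 1;0 20 0 0 1;-10 30 0 0 1;-35 45 0 0 1;-70 60 0 0 1;-105 80 0 0 1;-130 110 0 0 1;-150 140 0 0 1;-160 175 0 0 1")

```text
clock: 19.13
position: [523.1, -88.9, 190.8]
ee_rot: [0.709, -0.016, -0.704, -0.016]
contact_force: [0.1, 0.2, -0.6]
gripper_width: 0.0
```

>>> apply_moves(targets="-20 40 0 0 1;-30 80 0 0 1;-40 120 0 0 1;-40 160 0 0 1;-40 190 0 0 1;-40 200 0 0 1;-40 200 0 0 1")

```text
clock: 19.72
position: [511.5, -289.8, 226.4]
ee_rot: [-0.707, 0.018, 0.707, 0.018]
contact_force: [-0.1, 0.2, -0.2]
gripper_width: -0.1
```

```bash
python3 chk.py 14
```

```text
19.7167 [ 511.47 -289.83  226.44] [-0.13  0.18 -0.16] [ 0.046 -0.032 -0.012] -0.1 lat -1.28 zyaw (np.float64(-0.31869768009437394), np.float64(177.03130231990562))
[-1.e-04 -0.e+00 -1.e+00]
```

View pics/s14.png

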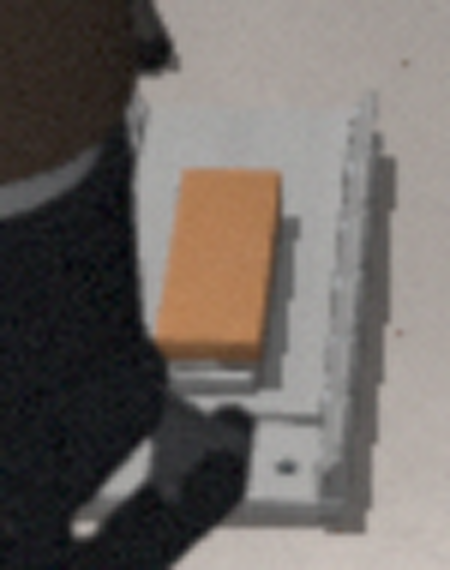

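View pics/t14.png

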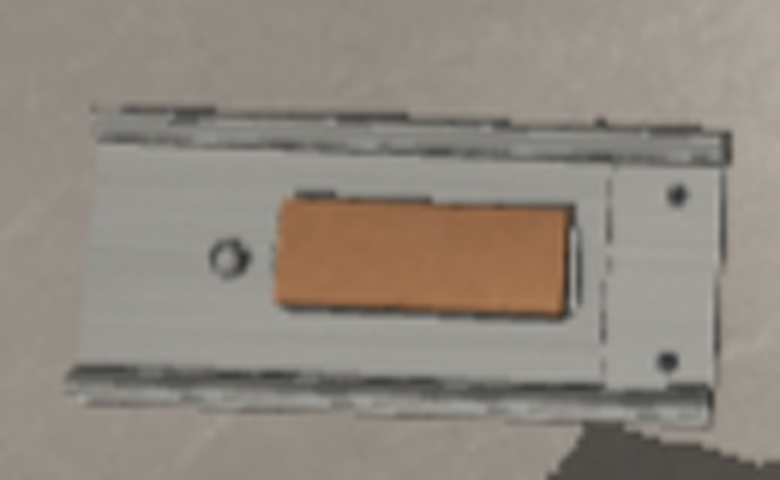

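The pin shows inside the hole at (228,258) in the top crop. I'll check the flatness numerically and look closer.

Run:
```python
from h import *
i,K,T=load("top14"); j,K2,T2=load("side14")
un=lambda p,x0,y0,s:(np.array(p,float)+.5)/s-.5+np.array([x0,y0])
crop(i,115,180,100,60,7.8,"pics/z.png")
hsv=cv2.cvtColor(i,cv2.COLOR_RGB2HSV);m=cv2.inRange(hsv,(3,90,50),(25,255,255));m[:190]=0;m[230:]=0;m[:,:140]=0;m[:,220:]=0
c=max(cv2.findContours(m,0,2)[0],key=cv2.contourArea)
w=ray(c[:,0,:],K,T,47)[:,:2].astype(np.float32);r=cv2.minAreaRect(w);print("stone",r)
h=ray(un([(229,259)],110,165,6),K,T,20)[0];print("hole",h,"d",np.hypot(*(h[:2]-r[0])))
# stone top triangulation, corners
A=un([(279,200),(276,304),(570,318),(573,207)],110,165,6);B=un([(183,170),(281,171),(262,346),(158,343)],205,90,6)
# top order: nose-hi x, nose-lo x, tail-lo x, tail-hi x ; side: nose-lo,nose-hi,tail-hi,tail-lo
M=lambda K,T:K@np.linalg.inv(T)[:3]
X=cv2.triangulatePoints(M(K,T),M(K2,T2),A.T,B[[1,0,3,2]].T);X=(X[:3]/X[3]).T;print(X.round(1))
print("nose z",X[:2,2].mean(),"tail z",X[2:,2].mean())
```

```text
stone ((533.64990234375, 162.61129760742188), (121.56224822998047, 45.40410232543945), 87.11968994140625)
hole [537.95539494 250.74586586  20.        ] d 88.23967014595902
[[557.7 223.4  48.7]
 [514.  222.8  49.6]
 [509.1 101.4  45.8]
 [554.  100.4  45.8]]
nose z 49.139192124038104 tail z 45.81555582917622
```

View pics/z.png

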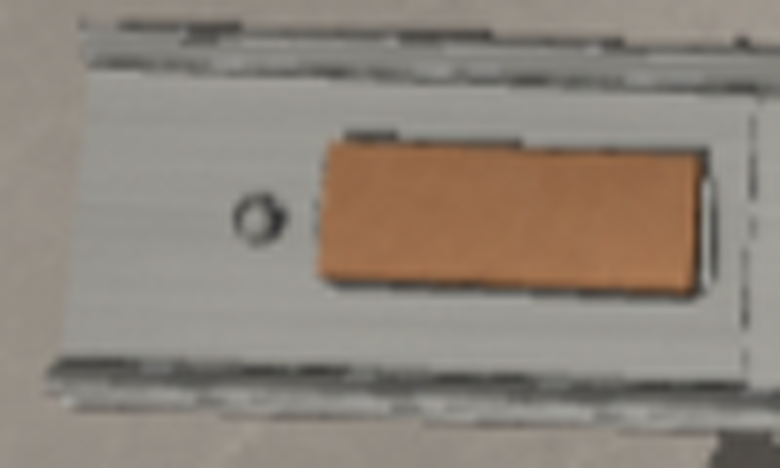

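The stone-top heights are ambiguous: nose end about 49 mm, tail end about 46 mm. I'll move the arm clear and get a better look before concluding.

>>> apply_moves(targets="0 30 20 0 1;0 60 40 0 1;0 90 60 0 1;0 120 80 0 1;0 150 100 0 1;0 180 120 0 1;0 200 130 0 1;0 200 130 0 1;0 200 130 0 1")

```text
clock: 20.57
position: [373.4, -480.1, 226.2]
ee_rot: [-0.707, 0.017, 0.707, 0.017]
contact_force: [1.4, 0.5, 0.3]
gripper_width: 0.2
```

Run:
```python
from h import *
from bench import get_image,status
print(status.read_state()["position"],status.read_state()["clock"])
for c in("top","side"):
    ds=[get_image(c) for _ in range(4)]
    im=np.mean([d["img"].astype(float) for d in ds],0).round().astype(np.uint8)
    d=ds[0]; d["img"]=im; np.savez(c+"15.npz",**d)
    if c=="top": crop(im,115,180,100,60,7.8,"pics/t15.png")
    else: crop(im,205,95,75,80,7.4,"pics/s15.png");
```

```text
[ 373.43221889 -480.05118593  226.24301626] 20.5667
```

View pics/s15.png

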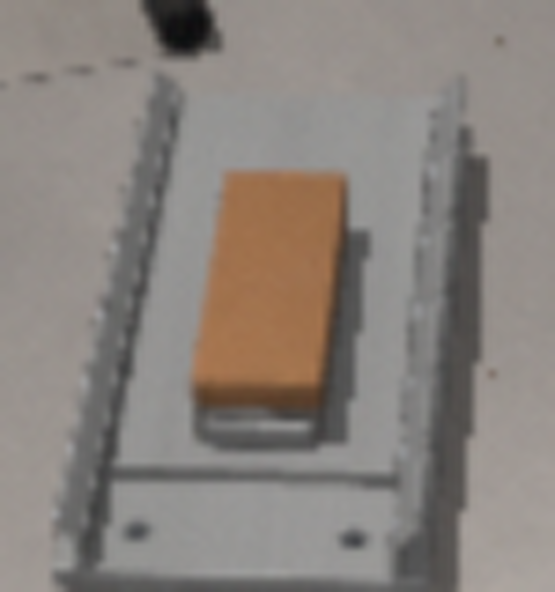

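View pics/t15.png

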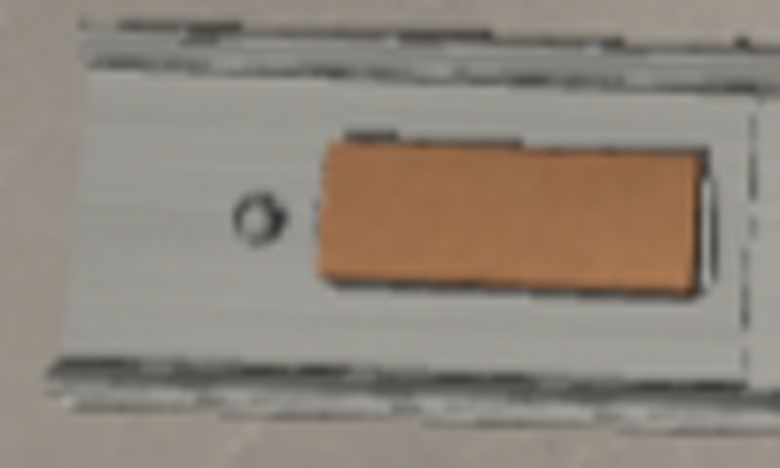

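I'll get the nose-edge and stone-edge heights by sub-pixel profiles along the centreline in both views.

Run:
```python
from h import *
i,K,T=load("top15"); j,K2,T2=load("side15"); i0,_,_=load("top0"); j0,_,_=load("side0")
def samp(img,P,K,T):
    uv=proj(P,K,T).astype(np.float32)
    return cv2.remap(img.astype(np.float32),uv[:,0][None],uv[:,1][None],cv2.INTER_LINEAR)[0]
ax=lambda y,z,off=0:np.c_[529+.0463*(y-61.2)+off,y,np.full_like(y,z)]
def edge(img,K,T,z,lo,hi):
    res=[]
    for off in(-12,-6,0,6,12):
        y=np.arange(lo,hi,.25);v=samp(img,ax(y,z,off),K,T);o=v[:,0]-v[:,2]
        a,b=o[:12].mean(),o[-12:].mean();t=(a+b)/2;k=np.where(np.diff(np.sign(o-t)))[0];res.append(y[k[0]] if len(k) else np.nan)
    return np.round(res,1),np.nanmean(res)
print("stone nose edge @47 top",edge(i,K,T,47,205,240)," side",edge(j,K2,T2,47,205,240))
print("stone tail edge @47 top",edge(i,K,T,47,85,120))
# sensitivity dy/dz per view at y~222
for nm,KK,TT in(("top",K,T),("side",K2,T2)):
    p=proj([[536,222,47]],KK,TT);print(nm,"dy/dz",(ray(p,KK,TT,48)-ray(p,KK,TT,47))[0].round(3))
# plate tail edge & nose edge profiles, side & top (gray)
for nm,img,KK,TT in(("top",i,K,T),("side",j,K2,T2)):
    for lo,hi in((78,104),(295,322)):
        y=np.arange(lo,hi,1.);g=np.mean([samp(img,ax(y,21,o),KK,TT).mean(1) for o in(-35,-32,-28,28,32,35)],0)
        print(nm,lo,g.round(0).astype(int))
```

```text
stone nose edge @47 top (array([224. , 224. , 224. , 223.8, 223. ]), np.float64(223.75))  side (array([227.8, 227.8, 228. , 227. , 226.8]), np.float64(227.45))
stone tail edge @47 top (array([103.5, 103.2, 103. , 103. , 102.5]), np.float64(103.05))
top dy/dz [-0.172 -0.238  1.   ]
side dy/dz [ 0.102 -1.483  1.   ]
top 78 [156 156 156 156 156 156 156 155 153 148 143 140 140 146 150 152 152 152
 152 152 152 152 151 150 147 142]
top 295 [148 148 148 148 148 148 148 148 148 148 148 148 148 147 147 146 145 145
 144 143 142 142 141 141 141 142 142]
side 78 [144 139 135 130 122 113 105 100 105 111 117 123 129 135 141 145 145 146
 146 147 146 146 145 144 142 141]
side 295 [148 148 148 148 148 147 147 148 148 148 148 148 148 148 147 147 147 147
 147 147 147 147 147 146 146 145 145]
```

The stone's nose end reads about 3 mm high (dz ≈ 3.0–3.6). The hole sits at y≈248, about 2.5 mm short of the pin at 250.5, so it may be hanging on the pin's bevel. A further gentle nudge of 1–2 mm is safe either way, so I'll go back.

Run:
```python
from h import *
from bench import status
s=status.read_state();print(s["clock"],rel(s,[530,60,130],177.35))
```

```text
20.9667 (array([  96.4219354 , -546.39565189, -131.06053414]), np.float64(0.04353413078382573), np.float64(177.39353413078382))
```

>>> apply_moves(targets="0 -35 -9 0 1;0 -72 -18 0 1;0 -110 -27 0 1;0 -148 -36 0 1;0 -186 -45 0 1;0 -224 -54 0 1;10 -262 -63 0 1;20 -300 -72 0 1;30 -338 -81 0 1;40 -376 -90 0 1")

```text
clock: 21.8
position: [481.4, -107.0, 186.3]
ee_rot: [0.707, -0.016, -0.706, -0.016]
contact_force: [0.5, -0.4, 0.4]
gripper_width: 0.1
```

>>> apply_moves(targets="10 -35 -9 0 1;20 -72 -18 0 1;30 -105 -27 0 1;40 -130 -33 0 1;50 -148 -38 0 1;55 -155 -40 0 1;55 -155 -40 0 1;55 -155 -40 0 1")

```text
clock: 22.47
position: [528.1, 43.7, 131.2]
ee_rot: [-0.707, 0.017, 0.707, 0.016]
contact_force: [0.3, 0.3, -0.0]
gripper_width: -0.0
```

Run:
```python
from h import *
from bench import status
s=status.read_state();p=s["position"];print(s["clock"],p,rel(s,[529.9,76,26.3],177.35))
```

```text
22.4667 [528.10648021  43.66452023 131.16705939] (array([104.85039033, -32.43691444,  -0.37727972]), np.float64(0.002769347280633383), np.float64(177.35276934728063))
```

>>> apply_moves(targets="25 -8 -0.4 0 1;50 -14 -0.4 0 1;75 -16 -0.4 0 1;92 -16 -0.4 0 1;102 -16 -0.4 0 1;104.5 -16 -0.4 0 1;104.5 -16 -0.4 0 1;104.5 -24 -0.4 0 1;104.5 -30 -0.4 0 1;104.5 -30 -0.4 0 1")

```text
clock: 23.3
position: [531.4, 75.1, 28.1]
ee_rot: [0.708, -0.016, -0.706, -0.017]
contact_force: [-0.2, -0.1, 0.3]
gripper_width: -0.0
```

>>> apply_moves(targets="0 -3 0 0 1;0 -6 0 0 1;0 -9 0 0 1;0 -10 0 0 1;0 -10 0 0 1")

```text
clock: 23.72
position: [530.7, 84.0, 26.8]
ee_rot: [0.707, -0.016, -0.707, -0.016]
contact_force: [-0.0, -0.2, -0.5]
gripper_width: 0.1
```

>>> apply_moves(targets="0 -1 0 0 1;0 -2 0 0 1;0 -3 0 0 1;0 -3.5 0 0 1;0 -3.5 0 0 1")

```text
clock: 24.13
position: [530.8, 87.2, 26.7]
ee_rot: [0.707, -0.017, -0.707, -0.017]
contact_force: [-0.0, 0.8, -0.5]
gripper_width: 0.2
```

>>> apply_moves(targets="0 -0.4 0 0 1;0 -0.8 0 0 1;0 -0.8 0 0 1")

```text
clock: 24.38
position: [530.9, 88.0, 26.8]
ee_rot: [0.707, -0.017, -0.707, -0.017]
contact_force: [-0.3, 0.5, 0.0]
gripper_width: 0.3
```

>>> apply_moves(targets="0 -0.3 0 0 1;0 -0.6 0 0 1;0 -0.6 0 0 1")

```text
clock: 24.63
position: [530.9, 88.6, 26.8]
ee_rot: [-0.707, 0.017, 0.707, 0.017]
contact_force: [0.2, 1.0, -0.1]
gripper_width: -0.2
```

>>> apply_moves(targets="0 -0.3 0 0 1;0 -0.5 0 0 1;0 -0.5 0 0 1")

```text
clock: 24.88
position: [530.9, 89.1, 26.8]
ee_rot: [-0.707, 0.017, 0.707, 0.017]
contact_force: [-0.3, -0.3, -0.3]
gripper_width: -0.2
```

>>> apply_moves(targets="0 -0.3 0 0 1;0 -0.5 0 0 1;0 -0.5 0 0 1")

```text
clock: 25.13
position: [530.8, 89.2, 26.7]
ee_rot: [-0.707, 0.017, 0.707, 0.016]
contact_force: [0.5, -2.8, 0.9]
gripper_width: -0.1
```

>>> apply_moves(targets="0 -0.3 0 0 1;0 -0.5 0 0 1;0 -0.5 0 0 1")

```text
clock: 25.38
position: [530.7, 89.6, 26.7]
ee_rot: [-0.707, 0.017, 0.707, 0.016]
contact_force: [0.2, -4.2, -0.0]
gripper_width: -0.0
```

>>> apply_moves(targets="0 -0.2 0 0 1;0 -0.4 0 0 1;0 -0.4 0 0 1")

```text
clock: 25.63
position: [530.6, 90.1, 26.7]
ee_rot: [-0.707, 0.017, 0.707, 0.016]
contact_force: [-0.2, -4.5, 0.8]
gripper_width: 0.2
```

>>> apply_moves(targets="0 -0.2 0 0 1;0 -0.4 0 0 1;0 -0.4 0 0 1")

```text
clock: 25.88
position: [530.7, 90.7, 26.7]
ee_rot: [-0.707, 0.017, 0.707, 0.017]
contact_force: [0.1, -5.6, 1.8]
gripper_width: 0.3
```

It slid about 1.6 mm at friction-level force. I'll back off and measure again.

>>> apply_moves(targets="0 3 0 0 1;0 10 0 0 1;0 20 0 0 1;-10 35 0 0 1;-35 60 0 0 1;-70 95 0 0 1;-105 130 0 0 1;-130 168 0 0 1;-150 206 0 0 1;-170 244 0 0 1")

```text
clock: 26.72
position: [520.4, -135.6, 188.4]
ee_rot: [0.708, -0.016, -0.706, -0.017]
contact_force: [0.6, -0.5, 0.8]
gripper_width: -0.5
```

>>> apply_moves(targets="0 36 10 0 1;0 72 20 0 1;0 108 35 0 1;0 144 50 0 1;0 180 70 0 1;0 216 85 0 1;0 250 100 0 1;0 280 115 0 1;0 300 130 0 1;0 300 130 0 1")

```text
clock: 27.55
position: [373.6, -430.6, 186.0]
ee_rot: [0.707, -0.019, -0.707, -0.019]
contact_force: [0.7, 1.3, 0.5]
gripper_width: -0.2
```

```bash
cat > meas.py <<'E'
from h import *
import sys
n=sys.argv[1]
if len(sys.argv)>2:
  from bench import get_image,status
  print(status.read_state()["position"],status.read_state()["clock"])
  for c in("top","side"):
    ds=[get_image(c) for _ in range(4)]
    im=np.mean([d["img"].astype(float) for d in ds],0).round().astype(np.uint8)
    d=ds[0]; d["img"]=im; np.savez(c+n+".npz",**d)
    if c=="top": crop(im,135,195,30,28,20,f"pics/t{n}.png")
    else: crop(im,205,95,75,80,7.4,f"pics/s{n}.png")
i,K,T=load("top"+n); j,K2,T2=load("side"+n)
def samp(img,P,K,T):
    uv=proj(P,K,T).astype(np.float32)
    return cv2.remap(img.astype(np.float32),uv[:,0][None],uv[:,1][None],cv2.INTER_LINEAR)[0]
ax=lambda y,z,off=0:np.c_[529+.0463*(y-61.2)+off,y,np.full_like(y,z)]
def edge(img,K,T,z,lo,hi):
    res=[]
    for off in(-12,-6,0,6,12):
        y=np.arange(lo,hi,.25);v=samp(img,ax(y,z,off),K,T);o=v[:,0]-v[:,2]
        a,b=o[:12].mean(),o[-12:].mean();t=(a+b)/2;k=np.where(np.diff(np.sign(o-t)))[0];res.append(y[k[0]] if len(k) else np.nan)
    return np.nanmean(res)
a,b=edge(i,K,T,47,205,240),edge(j,K2,T2,47,205,240)
print("nose top",a,"side",b,"dz",(b-a)/1.245,"tail top",edge(i,K,T,47,85,120))
# front face bottom... tail end: side view: orange/clip boundaries
E
python3 meas.py 15; python3 meas.py 16 x
```

```text
nose top 223.75 side 227.45 dz 2.971887550200794 tail top 103.05
[ 373.6471878  -430.57038366  186.00881443] 27.55
nose top 225.5 side 223.55 dz -1.5662650602409547 tail top 105.6
```

View pics/t16.png

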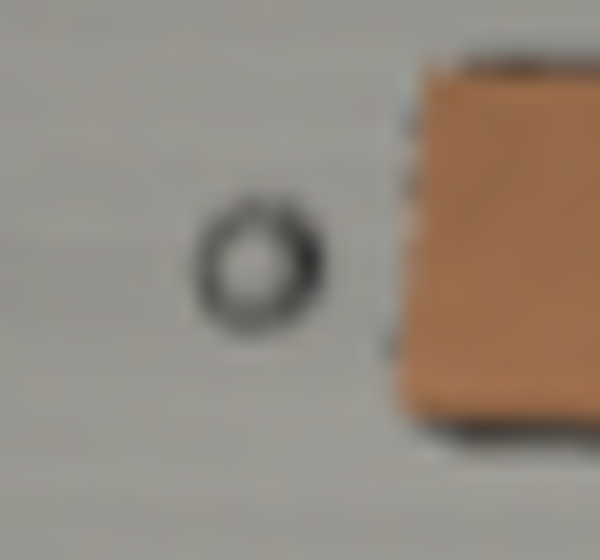

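View pics/s16.png

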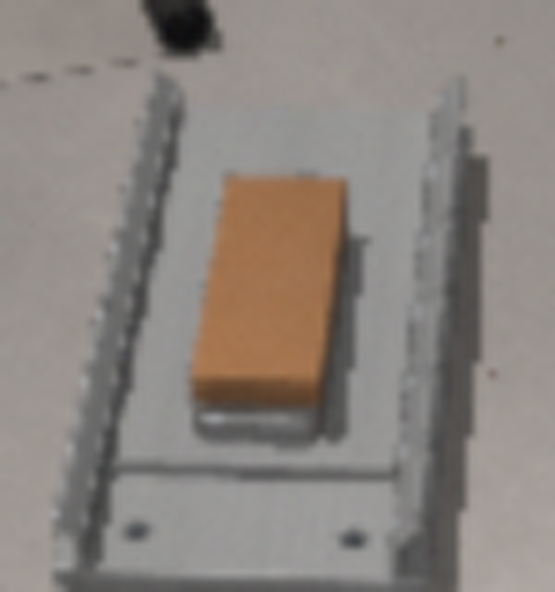

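It has now dropped: the stone's nose-end height went from about +3 mm to about −1 mm against the flat value, and the pin shows evenly ringed by the hole at (258,266) in the crop. I'll do a quick bystander check, then hand in.

Run:
```python
from h import *
from bench import status
a,_,_=load("top0");b,_,_=load("top16");c,_,_=load("side0");d,_,_=load("side16")
cv2.imwrite("pics/cmp.png",cv2.resize(np.vstack([np.hstack([a,b]),np.hstack([c,d])])[:,:,::-1],(780,585)))
print(status.read_state()["joint_vel"].round(3))
```

```text
[-0.002 -0.001  0.001 -0.    -0.    -0.001]
```

View pics/cmp.png

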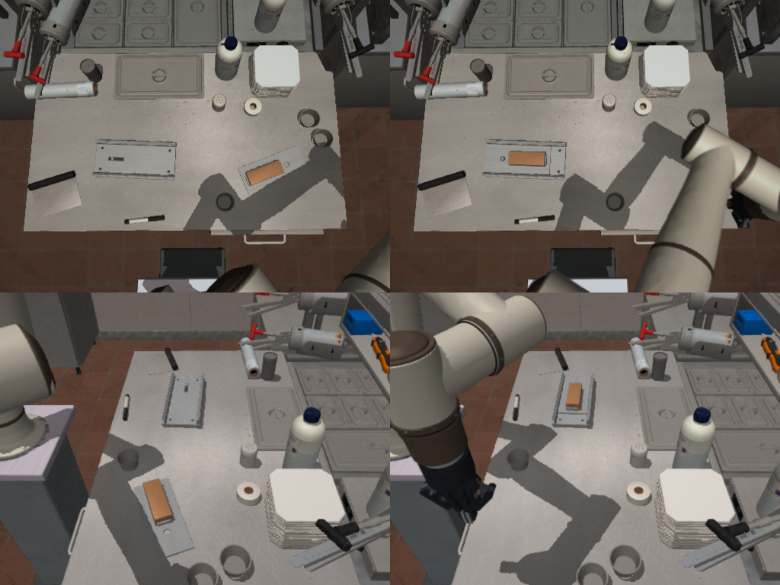

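Everything else stands where it was: the dip cup, pepper and label roll are at the same pixels before and after. The arm is clear of all of it.

```bash
python3 -c "
from bench import job
print(job.job_done())"
```

```text
the job is handed in; nothing more can be done
None
```

I handed the job in at about 28 s on the robot's clock. The carrier looks seated: its hole is over the pin and the plate lies about flat in the channel.

**What I did:** I gripped the stone across its width and turned it nose to the pin end. I lowered it until the nose rested on the pin, let the plate pivot in the pads until the tail was at the bed, and let go. I then pushed the tail clip with closed fingers in small steps. The highest readings I saw were about 6 N pushing along the channel and roughly 10 N on the pin while lowering.

**Last checks:**
- **First nudge:** the push force fell to zero near where the drop was expected. The pictures disagreed: the stone's nose end was about 3 mm high, so the hole was probably hanging on the pin's bevel.
- **Second nudge:** I pushed about 1.6 mm further at 4–6 N. There was no clear drop in force this time.
- **Final pictures:** the nose end is about 4.5 mm lower and reads −1 to −1.5 mm against flat, within the 1–2 mm the camera measurements allow. The pin shows ringed by the hole, and the hole is at y ≈ 250.5 mm, as is the pin.
- **Surroundings:** the dip cup, pepper and label roll look unmoved, and the arm is clear of everything.

I did not see the nose resting on the pin directly, because the arm hid it after release. That rests on the contact height of about 33 mm, the release and the later pushing behaviour. The hand-in gave no verdict.

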